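# Wind the sample carousel on one station and shroud the vial

### The arm

A 7-joint arm with a two-finger parallel gripper is mounted at the origin on the work surface. World frame = base frame: x ahead of the robot, y to its left, z up, the work surface at z = 0. Lengths are in m, angles in rad, forces in N, time in s.
With the tool pointing down it reaches from about 0.4 to 0.85 m from the base axis. Payload 4.5 kg.
Tool frame: the origin (TCP) lies at the very end of the fingers, on their centre line; the grasp point (between the pads) lies 19 mm behind it; z points along the fingers, y is the direction in which the jaws open and shut (so a half turn about z gives the same grasp; the last joint's range is limited). The gripper opens to 85 mm and grips with 20 to 120 N. Pads are 22 mm wide; open, the fingers measure 114 mm over their backs; the gripper's body (76 mm by 85 mm) begins 54 mm behind the grasp point. The pads swing forward as they close: fully open they stand 13 mm farther back than shut.
Start: joints at [-1.101, 0.689, -0.195, 1.565, 0.157, 0.902, -0.215], TCP at [0.264, 0.567, 0.231] pointing down, gripper open.
Joint ranges: [-3.01, 3.01], [-0.46, 2.08], [-1.47, 1.51], [0.13, 2.56], [-1, 4.14], [0.04, 2.09], [-2.66, 2.66]. Speed limits (rad/s): [2.57, 2.57, 3.14, 3.14, 3.14, 3.14, 3.14].

### API

Orientations are given as a 3x3 rotation matrix whose columns are the frame's x, y, z axes.
In Python, from rig import monitor, imaging, workorder gives the robot as it stands.
- The arm moves only by the tool jog_arm, never from a script. Its argument "commands" is a list that holds one entry, the list of rows, each a list of 4 numbers: the shift along the tool's x, y, z in m, then the turn about the tool's z in rad. A call has 1 to 8 rows; each row shifts and turns the pose as measured when the row begins, along the tool's axes as they then stand; what a row does not reach is not made up. A row lasts 1/8 s, in which the tool goes at most 62.5 mm and 10.7 degrees, less where a joint would pass 70% of its speed; a pose out of reach is approached as far as the arm can. A call is refused whole if a number of a shift passes 0.0625 or a number of a turn 0.188, either way. A call with a gripper value outside its range is refused whole. "claw" is the opening, from 0 (shut) to 1 (fully open), set as the call begins (left out, the last holds). The fingers move at their own pace and stop on an object; "force" is the grip in N (left out, the last holds). Time passes only in rows, so rows that do not move let the fingers close. It gives the time, the measured TCP pose, the force and the opening at its end, in the units of the state.
- monitor.get_state(): the state, without advancing time (a new reading comes with each control period).
- imaging.snapshot(name): name is "scene" or "side" or "wrist"; returns the picture (384x512x3 uint8, red, green, blue); there is no depth.
- imaging.camera_model(name): a dict with "fovy" (degrees; the focal length in pixels is half the picture's height over the tangent of half this angle, whatever the lens; pixels are square), "cx", "cy" (the principal point, pixels), "R" (3x3) and "t" (3): a world point X has camera coordinates R X + t; the wrist camera has in their place "mount" (4x4, takes a point from camera to tool coordinates, whose origin is the TCP and whose axes are the flange's). Camera axes: x right, y down, z forward; pixel columns grow to the right and rows downward; lengths in m; the calibration is good to about 2 mm. A picture is of the moment at which its call begins: read the wrist's pose just before it. camera_model takes no time and is no camera call.
- workorder.finish_job(): hands the job in, once; it reports no verdict.
The state is a dict: "time_s": time; "joints": joint angles; "joint_vel": joint speeds; "tau": joint torques, N m; "eef_pos": TCP position; "ee_rot": TCP orientation; "contact_force": force on the tool from outside, world axes, zero at the start; "moment": the same for the moment, N m; "width": opening from 0.0 (shut) to 1.0 (fully open).
Only numpy, scipy, OpenCV 4.12 (cv2) and the standard library are available. Lean on these libraries where they do the work, as an engineer would, in place of code of your own. Each camera call takes 0.05 s, during which the arm holds its last target.

### The job

Bring the next vial to the reading position: wind the carousel's hand crank on (clockwise, about three turns) until the pawl drops in behind the next tooth, then wind it back until that tooth bears firmly on the pawl, without forcing it. Then let go of the crank, gently push the reading shroud fully down over the vial and leave it there, with nothing else on the table disturbed.

Things in the scene. Friction and masses are not known exactly. Their poses are not given: they have to be found in the camera images.
- sampler: Fixed carousel unit, turned up to 0.4 rad either way; white housing on a grey 235 mm square foot. Origin: on the table below the carousel's vertical axis. z up; its -x side carries the hand crank and faces the robot; on +y stand the column and the grey reader unit (140 x 95 mm, 102 mm tall, centred 20 mm in x, 187 mm in y). In front of x = -120 mm only the crank stands out.
- crank_axis (a point): Point on the level worm-shaft axis, in the plane of the handle's middle: (-175, -62, 72) mm in sampler's frame, same axes; the shaft runs along x. The handle circles this point at 30 mm radius in the sampler's y-z plane. Wind on = clockwise seen from the robot's side (over the top towards the sampler's -y). 3 turns make one station. Reversing has some lost motion (around half a radian).
- handle_mid (a point): Middle of the black crank handle, a round grip 15 mm thick, 46 mm long, level along the sampler's x, front end free, 22 mm in front of the steel crank arm. It spins on its pin, so fingers from above can hold it without turning while it circles. Starts from 0.2 rad before top centre to 2.2 rad clockwise past it. Running drag about 3 N at the handle.
- crank: Steel crank arm on the worm shaft (its frame turns with it; z points from shaft to handle; origin on the shaft axis). When the pawl stops the carousel, winding back, the handle force climbs by some 1.5 N per mm of handle travel: 7 to 11 N at the handle is firm; at 15 N the pawl would be bent.
- next_vial (a point): Centre of the cap's top face of the vial to be read next, one of six alike (25 mm thick, tops 145 mm above the table) on the round carousel, on an 80 mm radius, 60 degrees apart; it is the one next clockwise, seen from above, of the vial now at the shroud. Winding on turns the carousel counter-clockwise from above. It starts 53 to 60 degrees short of the station. One deck mark passes per crank turn.
- station (a point): The reading position: where the centre of the top of a vial belongs, on the axis of the shroud, 145 mm above the table, (-34, 73) mm from the sampler's origin in its x, y.
- carousel_axis (a point): Centre of the carousel's deck, on its vertical axis, 100 mm above the sampler's origin. The deck's saw teeth reach out to 108 mm radius.
- pawl: Spring pawl, a steel finger 45 mm long on a post at the far (+x) rim of the carousel, 86 mm above the table; origin on its pivot. Winding on, each tooth slides past, lifts it up to 7 mm outward, and it drops in behind (1 to 2 degrees past the station); winding back, the tooth comes to bear on its end and stops the carousel at the station, to about 1 mm.
- shroud: Black reading shroud: an open-bottomed sleeve (inner radius 16 mm, 42 mm long) hung over the reading station, (-34, 73) mm from the sampler's origin in its x, y. Origin: centre of its lower opening. Starts fully raised (152 mm up), slides down 40 mm over the vial to a stop; stays where left; pushing takes about 5 N. Passes only over a vial within 3 mm of its centre.
- shroud_top (a point): Centre of the top face of the shroud's black round knob (32 mm diameter, 14 mm thick); 276 mm above the table when raised, 236 mm when fully home, where a cushioned stop ends the travel. Push it down from above with no more than about 20 N.
- rack: Bystander: white vial rack with spare vials, 75 x 60 mm, 51 mm tall, to the right of the sampler. Origin on the table.
- jar: Bystander: small capped specimen jar, 48 mm diameter, 62 mm tall, to the left in front of the sampler. Origin on the table.
- sharps_tub: Bystander: yellow waste tub with red plug, 122 mm diameter, 139 mm tall, on the left.
- dish: Bystander: steel dish, 95 x 200 mm, 35 mm tall, on the right.

How it is judged:
By the outcome, as a careful person would: the job done as asked, in the order asked, and still so for the second after the job is handed in, with the robot touching nothing.
It also fails if it takes over 67 s, if anything falls off the work surface, if the arm or the gripper's body presses on something with over 40 N, if the wrist force passes 120 N, or if a joint passes its speed limit or range.

## Working session

There is one attempt and no reset: what is moved stays moved. The work goes in short steps, Python scripts to look and compute and a tool call to move; the robot and the scene stay as the last step left them, time stands still between calls to the robot, and variables do not carry over. Pictures are saved under pics/ and viewed, and the job is handed in when it is done.

Besides the shell and the picture viewer there is one more tool, called after "Emit:" in YAML: its name, and indented under it one key for each argument. jog_arm: Moves the arm, as the interface text tells. Its arguments: {"type":"object","properties":{"commands":{"type":"array","items":{"type":"array","items":{"type":"array","items":{"type":"number"}}}},"claw":{"type":"number"},"force":{"type":"number"}},"required":["commands"]}

```bash
ls; mkdir -p pics; python3 - <<'E'
from rig import monitor, imaging
import cv2, numpy as np
s=monitor.get_state(); print({k:np.round(v,3).tolist() for k,v in s.items()})
for n in ["scene","side","wrist"]:
    im=imaging.snapshot(n); cv2.imwrite(f"pics/{n}0.png",im[:,:,::-1]); m=imaging.camera_model(n)
    print(n,{k:np.round(v,4).tolist() for k,v in m.items()})
E
```

```text
pics
{'time_s': 0.0, 'joints': [-1.101, 0.69, -0.194, 1.566, 0.157, 0.903, -0.215], 'joint_vel': [-0.0, 0.001, -0.001, -0.0, -0.001, -0.0, -0.0], 'tau': [0.0, -53.961, -1.267, -15.855, 0.009, 0.009, 0.0], 'eef_pos': [0.264, 0.566, 0.23], 'ee_rot': [[-0.907, 0.422, -0.001], [0.422, 0.907, -0.002], [-0.0, -0.002, -1.0]], 'contact_force': [0.122, 0.656, -0.682], 'moment': [-0.005, -0.041, -0.027], 'width': 0.999}
scene {'fovy': 45.9271, 'cx': 251.5226, 'cy': 192.8664, 'R': [[0.7612, 0.6485, 0.0014], [0.3871, -0.4526, -0.8033], [-0.5203, 0.612, -0.5955]], 't': [-0.4726, -0.0857, 1.7302]}
side {'fovy': 49.6103, 'cx': 256.0359, 'cy': 188.3613, 'R': [[0.9897, -0.1418, -0.0192], [-0.1163, -0.7184, -0.6859], [0.0835, 0.6811, -0.7275]], 't': [-0.5953, 0.2009, 1.5249]}
wrist {'fovy': 61.7305, 'cx': 256.5972, 'cy': 190.0629, 'mount': [[0.0, -0.9616, -0.2746, 0.0703], [1.0, 0.0001, -0.0004, -0.0001], [0.0004, -0.2746, 0.9616, -0.1428], [0.0, 0.0, 0.0, 1.0]]}
```

View pics/scene0.png

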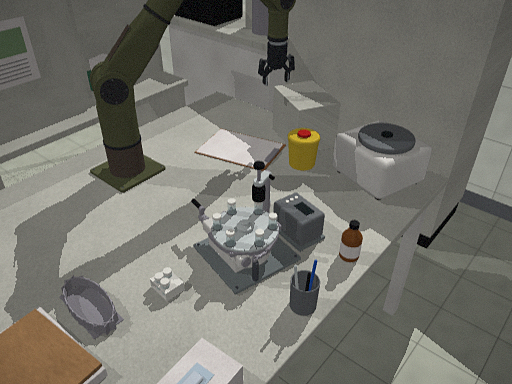

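View pics/side0.png

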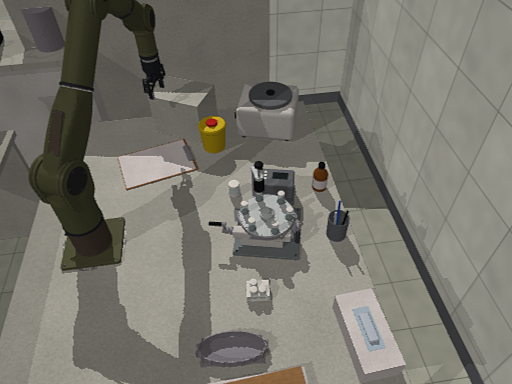

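View pics/wrist0.png

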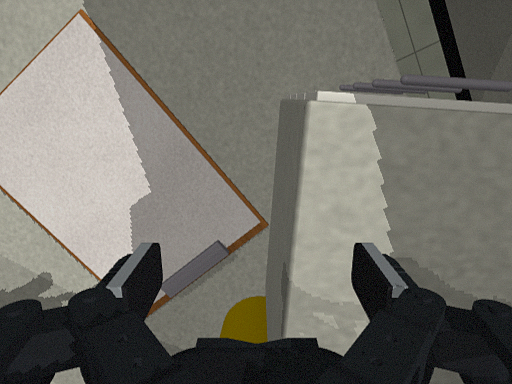

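The scene view shows the sampler near (240,235) and the side view near (265,220). I'll zoom in on both for detail.

```bash
python3 - <<'E'
import cv2
a=cv2.imread("pics/scene0.png")[150:295,180:335]; cv2.imwrite("pics/scene0z.png",cv2.resize(a,None,fx=4,fy=4,interpolation=cv2.INTER_CUBIC))
a=cv2.imread("pics/side0.png")[150:270,195:325]; cv2.imwrite("pics/side0z.png",cv2.resize(a,None,fx=5,fy=5,interpolation=cv2.INTER_CUBIC))
E
```

```text
(no output)
```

View pics/scene0z.png

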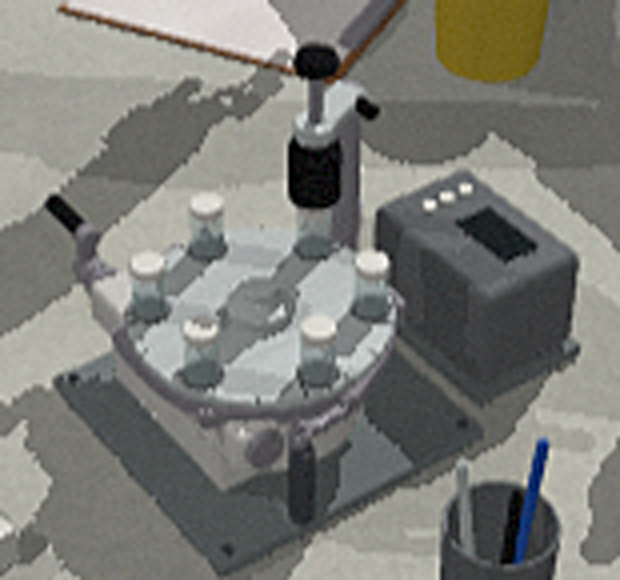

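View pics/side0z.png

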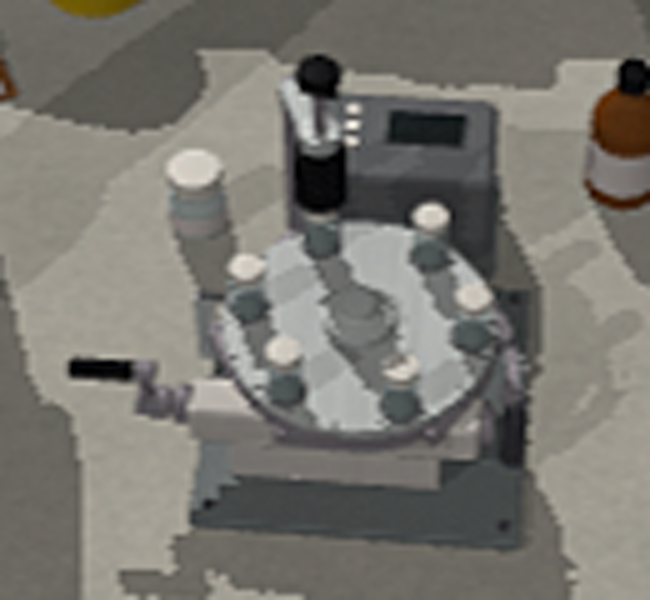

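```bash
cat > h.py <<'E'
import numpy as np, cv2
from rig import monitor, imaging
def K(m):
    f=192/np.tan(np.radians(m["fovy"])/2); return np.array([[f,0,m["cx"]],[0,f,m["cy"]],[0,0,1]])
def cam(n,st=None):
    m=imaging.camera_model(n)
    if n=="wrist":
        M=np.array(m["mount"]); Rt=np.array(st["ee_rot"]); p=np.array(st["eef_pos"])
        Rwc=Rt@M[:3,:3]; c=Rt@M[:3,3]+p
        return K(m),Rwc.T,-Rwc.T@c
    return K(m),np.array(m["R"]),np.array(m["t"])
def proj(c,X):
    k,R,t=c; x=k@(R@np.asarray(X)+t); return x[:2]/x[2]
def ray(c,uv):
    k,R,t=c; return -R.T@t, R.T@np.linalg.solve(k,[uv[0],uv[1],1])
def onz(c,uv,z):
    o,d=ray(c,uv); return o+d*(z-o[2])/d[2]
def tri(c1,u1,c2,u2):
    P1=c1[0]@np.c_[c1[1],c1[2]];P2=c2[0]@np.c_[c2[1],c2[2]]
    x=cv2.triangulatePoints(P1,P2,np.array(u1,float).reshape(2,1),np.array(u2,float).reshape(2,1)); return (x[:3]/x[3]).ravel()
E
python3 - <<'E'
from h import *
from scipy.optimize import least_squares
a=cam("scene");b=cam("side")
s=lambda p:(p[0]/4+180-.4,p[1]/4+150-.4); d=lambda p:(p[0]/5+195-.4,p[1]/5+150-.4)
P={"v55":((372,258),(430,210)),"v-5":((320,325),(473,292)),"v-65":((202,326),(400,362)),"v-125":((148,258),(282,345)),"v175":((207,199),(246,262)),
"knob":((315,50),(318,66)),"hfront":((52,204),(72,367)),"hrear":((80,230),(132,369))}
for k,(u,v) in P.items():
    X=tri(a,s(u),b,d(v)); print(k,X.round(3),(proj(a,X)-s(u)).round(2),"z145:",onz(a,s(u),.145)[:2].round(3),onz(b,d(v),.145)[:2].round(3))
cs=np.array([(onz(a,s(u),.145)[:2]+onz(b,d(v),.145)[:2])/2 for k,(u,v) in P.items() if k[0]=='v'])
kn=P["knob"]; kk=(onz(a,s(kn[0]),.276)[:2]+onz(b,d(kn[1]),.276)[:2])/2
ang=np.radians([55,-5,-65,-125,175])
def f(q):
    x,y,yaw,ph=q
    e=[cs[i]-[x+.08*np.cos(yaw+ph+ang[i]),y+.08*np.sin(yaw+ph+ang[i])] for i in range(5)]
    c,sn=np.cos(yaw),np.sin(yaw)
    e.append((kk-[x-.034*c-.073*sn,y-.034*sn+.073*c])*1.)
    return np.ravel(e)
r=least_squares(f,[.6,.0,0,0]); print(r.x, (r.fun*1e3).round(1))
x,y,yaw,ph=r.x;c,sn=np.cos(yaw),np.sin(yaw)
print("crank axis",x-.175*c+.062*sn,y-.175*sn-.062*c,"v55 local ang deg",55+np.degrees(ph),"short of station",np.degrees(np.arctan2(73,-34))-55-np.degrees(ph))
E
```

```text
v55 [0.694 0.007 0.15 ] [ 0.17 -0.27] z145: [0.691 0.01 ] [0.695 0.013]
v-5 [ 0.71  -0.07   0.147] [ 0.09 -0.15] z145: [ 0.708 -0.069] [ 0.71  -0.068]
v-65 [ 0.649 -0.123  0.147] [ 0.1  -0.16] z145: [ 0.648 -0.122] [ 0.65  -0.121]
v-125 [ 0.573 -0.097  0.149] [-0.02  0.03] z145: [ 0.569 -0.093] [ 0.574 -0.094]
v175 [ 0.559 -0.019  0.149] [-0.03  0.04] z145: [ 0.555 -0.015] [ 0.559 -0.016]
knob [0.619 0.031 0.28 ] [ 0.   -0.01] z145: [0.485 0.194] [0.638 0.174]
hfront [ 0.43  -0.058  0.104] [ 0.12 -0.19] z145: [ 0.472 -0.094] [ 0.432 -0.09 ]
hrear [ 0.471 -0.068  0.105] [ 0.15 -0.23] z145: [ 0.51  -0.102] [ 0.472 -0.098]
[ 0.63286508 -0.04192659 -0.23414219 -0.01083398] [-0.5  1.   0.8 -0.5  0.9 -1.  -0.9  0.8 -0.5  0.5  0.2 -0.8]
crank axis 0.4482556449303188 -0.061633319047294285 v55 local ang deg 54.37925856953561 short of station 60.59465233634781
```

```bash
cat >> h.py <<'E'
YAW=-0.234
def st():
    return monitor.get_state()
def plan(path,yaw=None,n=3):
    """path: list of world TCP points; prints tool-frame rows (assuming each is reached)"""
    s=st(); p=np.array(s["eef_pos"]); R=np.array(s["ee_rot"]); rows=[]
    for q in path:
        d=np.asarray(q)-p; t=0
        if yaw is not None:
            cur=np.arctan2(R[1,1],R[0,1]); tgt=yaw+np.pi/2
            t=np.clip(-((tgt-cur+np.pi)%(2*np.pi)-np.pi),-.18,.18)
        rows.append(np.r_[R.T@d,t].round([4,4,4,3] if 0 else 4).tolist())
        c,si=np.cos(t),np.sin(t); R=R@np.array([[c,-si,0],[si,c,0],[0,0,1]]); p=np.asarray(q,float)
    print("t",s["time_s"],"pos",np.round(s["eef_pos"],4),"F",np.round(s["contact_force"],2),"w",round(s["width"],3))
    print(rows)
E
python3 - <<'E'
from h import *
p0=np.array(st()["eef_pos"]);g=np.array([.44,-.06,.25])
N=14
plan([p0+(g-p0)*i/N for i in range(1,N+1)],YAW)
E
```

```text
t 0.15 pos [0.2636 0.5661 0.2307] F [-0.9   0.24 -0.58] w 1.0
[[-0.0303, -0.0352, -0.0013, -0.18], [-0.0235, -0.0401, -0.0013, -0.0217], [-0.0226, -0.0406, -0.0013, 0.0], [-0.0226, -0.0406, -0.0013, -0.0], [-0.0226, -0.0406, -0.0013, -0.0], [-0.0226, -0.0406, -0.0013, -0.0], [-0.0226, -0.0406, -0.0013, -0.0], [-0.0226, -0.0406, -0.0013, -0.0], [-0.0226, -0.0406, -0.0013, -0.0], [-0.0226, -0.0406, -0.0013, -0.0], [-0.0226, -0.0406, -0.0013, -0.0], [-0.0226, -0.0406, -0.0013, -0.0], [-0.0226, -0.0406, -0.0013, -0.0], [-0.0226, -0.0406, -0.0013, -0.0]]
```

Emit:
jog_arm:
  commands:
    - [[-0.03, -0.035, -0.001, -0.18], [-0.0235, -0.04, -0.001, -0.022], [-0.0226, -0.04, -0.001, 0], [-0.0226, -0.04, -0.001, 0], [-0.0226, -0.04, -0.001, 0], [-0.0226, -0.04, -0.001, 0], [-0.0226, -0.04, -0.001, 0], [-0.0226, -0.04, -0.001, 0]]
  claw: 0.6
  force: 30

```text
time_s: 1.15
eef_pos: [0.3685, 0.2056, 0.2369]
ee_rot: [[-0.976, 0.218, -0.002], [0.218, 0.976, -0.0], [0.002, -0.001, -1.0]]
contact_force: [-0.2, 0.1, 0.5]
width: 0.6
```

```bash
python3 - <<'E'
from h import *
p0=np.array(st()["eef_pos"]);g=np.array([.43,-.06,.24])
N=8
plan([p0+(g-p0)*i/N for i in range(1,N+1)],YAW)
E
```

```text
t 1.15 pos [0.3685 0.2056 0.2369] F [-0.16  0.12  0.46] w 0.6
[[-0.0147, -0.0307, -0.0004, 0.0139], [-0.0152, -0.0305, -0.0004, 0.0], [-0.0152, -0.0305, -0.0004, 0.0], [-0.0152, -0.0305, -0.0004, -0.0], [-0.0152, -0.0305, -0.0004, -0.0], [-0.0152, -0.0305, -0.0004, -0.0], [-0.0152, -0.0305, -0.0004, -0.0], [-0.0152, -0.0305, -0.0004, -0.0]]
```

Emit:
jog_arm:
  commands:
    - [[-0.015, -0.0305, 0, 0.014], [-0.015, -0.0305, 0, 0], [-0.015, -0.0305, 0, 0], [-0.015, -0.0305, 0, 0], [-0.015, -0.0305, 0, 0], [-0.015, -0.0305, 0, 0], [-0.015, -0.0305, 0, 0], [-0.015, -0.0305, 0, 0]]

```text
time_s: 2.15
eef_pos: [0.43, -0.0702, 0.2368]
ee_rot: [[-0.972, 0.235, -0.002], [0.235, 0.972, -0.001], [0.001, -0.001, -1.0]]
contact_force: [1.2, 0.7, -0.4]
width: 0.603
```

```bash
python3 - <<'E'
from h import *
s=st(); im=imaging.snapshot("wrist"); cv2.imwrite("pics/wrist1.png",im[:,:,::-1])
c=cam("wrist",s); print(s["eef_pos"],s["joint_vel"])
import json; json.dump({"eef_pos":list(map(float,s["eef_pos"])),"ee_rot":np.array(s["ee_rot"]).tolist()},open("w1.json","w"))
E
```

```text
[ 0.42996523 -0.07021344  0.236848  ] [ 0.63054942  0.11415194 -0.01869575 -0.24972882  0.01923118  0.13693026
  0.62870634]
```

View pics/wrist1.png

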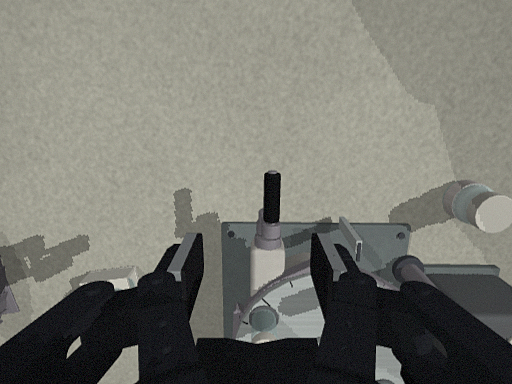

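The handle runs down the picture from (272,172) to (272,222), and the foot's front edge is level at row 224, so the yaw is confirmed. I'll measure it more precisely.

```bash
python3 - <<'E'
from h import *
import json
s=json.load(open("w1.json")); c=cam("wrist",s); im=cv2.imread("pics/wrist1.png")
g=im.max(2)[160:228,255:290]; m=(g<60).astype(np.uint8)
n,l,stt,ce=cv2.connectedComponentsWithStats(m)
i=1+np.argmax(stt[1:,4]); print(stt[i],ce[i]+[255,160])
ys,xs=np.nonzero(l==i); 
for y in range(0,68,8): print(y+160, xs[ys==y].min()+255 if (ys==y).any() else None, xs[ys==y].max()+255 if (ys==y).any() else None)
u0,u1=stt[i][0]+255,stt[i][0]+stt[i][2]+254; v0,v1=stt[i][1]+160,stt[i][1]+stt[i][3]+159
x,y=.633,-.042;cc,sn=np.cos(YAW),np.sin(YAW)
ax=np.array([x-.175*cc+.062*sn,y-.175*sn-.062*cc]); print("axis",ax)
for uv in [(ce[i]+[255,160]),((u0+u1)/2,v0),((u0+u1)/2,v1)]:
    X=onz(c,uv,.104); d=X[:2]-ax; print(X, "local",d@[cc,sn],d@[-sn,cc])
# foot front edge & corner screws
for uv in [(222,224),(411,223),(232,235),(404,235)]:
    X=onz(c,uv,.012);d=X[:2]-[x,y]; print(uv,X.round(4),"local",d@[cc,sn],d@[-sn,cc])
E
```

```text
[  8  13  18  51 801] [271.34706617 197.7278402 ]
160 None None
168 None None
176 264 280
184 264 279
192 264 279
200 264 279
208 264 279
216 263 278
224 None None
axis [ 0.44839337 -0.06173298]
[ 0.44792955 -0.06116244  0.104     ] local -0.0005834673925645834 0.0004474481842099603
[ 0.42578165 -0.05596602  0.104     ] local -0.023332654990926297 0.000366807903918343
[ 0.47166184 -0.06643871  0.104     ] local 0.023725449686334228 0.0008177848666014909
(222, 224) [ 0.4953 -0.13    0.012 ] local -0.11348973323660318 -0.11754663553324746
(411, 223) [0.5484 0.0954 0.012 ] local -0.11419157256151372 0.11404551578742017
(232, 235) [ 0.5124 -0.1218  0.012 ] local -0.09884855196702345 -0.10562665734576758
(404, 235) [0.5623 0.0853 0.012 ] local -0.09829598580773474 0.1074194890592599
```

```bash
python3 - <<'E'
from h import *
p0=np.array(st()["eef_pos"]);g=np.array([.444,-.060,.150])
plan([p0+(g-p0)*i/3 for i in range(1,4)]+[[.444,-.06,z] for z in (.12,.1,.083,.083)],YAW)
E
```

```text
t 2.2 pos [ 0.4306 -0.0756  0.2367] F [ 0.19 -5.05 -0.76] w 0.6
[[-0.0031, 0.0062, 0.0289, -0.0102], [-0.0031, 0.0062, 0.0289, 0.0], [-0.0031, 0.0062, 0.0289, -0.0], [-0.0, 0.0001, 0.03, -0.0], [-0.0, 0.0001, 0.02, -0.0], [-0.0, 0.0001, 0.017, -0.0], [0.0, 0.0, 0.0, -0.0]]
```

Emit:
jog_arm:
  commands:
    - [[-0.0031, 0.0062, 0.029, -0.01], [-0.0031, 0.0062, 0.029, 0], [-0.0031, 0.0062, 0.029, 0], [0, 0, 0, 0]]

```text
time_s: 2.7
eef_pos: [0.4455, -0.062, 0.1477]
ee_rot: [[-0.971, 0.237, 0.001], [0.237, 0.971, -0.005], [-0.002, -0.005, -1.0]]
contact_force: [-0.8, 0.3, -0.5]
width: 0.598
```

```bash
python3 - <<'E'
from h import *
plan([[.444,-.06,z] for z in (.12,.1,.083,.083)],YAW)
E
```

```text
t 2.7 pos [ 0.4455 -0.062   0.1477] F [-0.81  0.26 -0.51] w 0.598
[[0.002, 0.0017, 0.0277, -0.0057], [0.0, 0.0001, 0.02, 0.0], [0.0, 0.0001, 0.017, -0.0], [0.0, 0.0, 0.0, -0.0]]
```

Emit:
jog_arm:
  commands:
    - [[0.002, 0.0015, 0.027, -0.004], [0, 0, 0.02, 0], [0, 0, 0.017, 0], [0, 0, 0, 0]]

```text
time_s: 3.2
eef_pos: [0.4464, -0.0612, 0.0859]
ee_rot: [[-0.972, 0.234, 0.007], [0.234, 0.972, -0.006], [-0.008, -0.004, -1.0]]
contact_force: [0.2, 0.4, -0.1]
width: 0.602
```

```bash
python3 - <<'E'
from h import *
plan([[.444,-.06,.083]],YAW)
s=st(); im=imaging.snapshot("wrist"); cv2.imwrite("pics/wrist2.png",im[:,:,::-1])
E
```

```text
t 3.2 pos [ 0.4464 -0.0612  0.0859] F [ 0.23  0.37 -0.11] w 0.602
[[0.0026, 0.0006, 0.0029, -0.0027]]
```

View pics/wrist2.png

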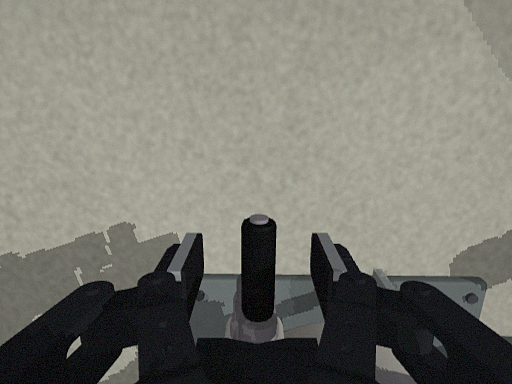

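The handle (cols 242–275) is centred between the pads. Closing.

Emit:
jog_arm:
  commands:
    - [[0.002, 0, 0.002, 0], [0, 0, 0, 0], [0, 0, 0, 0], [0, 0, 0, 0], [0, 0, 0, 0]]
  claw: 0
  force: 30

```text
time_s: 3.88
eef_pos: [0.4459, -0.061, 0.0866]
ee_rot: [[-0.972, 0.236, 0.012], [0.236, 0.972, -0.006], [-0.013, -0.003, -1.0]]
contact_force: [-0.1, -0.5, -2.9]
width: 0.161
```

```bash
cat >> h.py <<'E'
AX=np.array([.4484,-.0617]); CC,SN=np.cos(YAW),np.sin(YAW)
def loc(s=None):
    s=s or st(); p=np.array(s["eef_pos"]); R=np.array(s["ee_rot"]); g=p-.019*R[:,2]
    d=g[:2]-AX; lx=d@[CC,SN]; ly=d@[-SN,CC]; lz=g[2]-.072
    # clockwise from robot side: over the top towards -y -> phi>0 is -y
    phi=np.arctan2(-ly,lz); r=np.hypot(ly,lz)
    F=np.array(s["contact_force"]); fx,fy,fz=F[:2]@[CC,SN],F[:2]@[-SN,CC],F[2]
    ft=-fy*np.cos(phi)-fz*np.sin(phi); fr=-fy*np.sin(phi)+fz*np.cos(phi)
    print("t %.2f lx %.1f r %.2f phi %.3f  Ft(on tool,cw+) %.1f Fr %.1f Fx %.1f  w %.3f tilt %s"%(s["time_s"],lx*1e3,r*1e3,phi,ft,fr,fx,s["width"],R[:2,2].round(3)))
    return g,phi,r,lx
E
python3 - <<'E'
from h import *
loc()
E
```

```text
t 3.88 lx -2.8 r 33.60 phi -0.003  Ft(on tool,cw+) 0.5 Fr -2.9 Fx 0.1  w 0.161 tilt [ 0.012 -0.006]
```

```bash
cat >> h.py <<'E'
CY,CZ=0.0,0.0036   # circle centre offsets (local y, z) of grasp point, relative to AX,.072
def wind(dphi,n=8,lx0=-.003,phi=None):
    s=st(); R=np.array(s["ee_rot"]); g,_,_,lx=loc(s)
    d=g[:2]-AX; ly=d@[-SN,CC]-CY; lz=g[2]-.072-CZ
    ph=np.arctan2(-ly,lz); print("phi(c) %.3f r %.2f"%(ph,np.hypot(ly,lz)*1e3))
    cur=np.array([lx,ly,lz]); rows=[]
    cy=np.arctan2(R[1,1],R[0,1])-np.pi/2
    for i in range(n):
        p2=ph+dphi*(i+1)
        k=min(1,(i+1)/4)   # blend radial & x error out over 4 rows
        r0=np.hypot(ly,lz); r=r0+(.03-r0)*k
        q=np.array([lx+(lx0-lx)*k,-r*np.sin(p2),r*np.cos(p2)]); dl=q-cur; cur=q
        dw=np.array([dl[0]*CC-dl[1]*SN,dl[0]*SN+dl[1]*CC,dl[2]])
        rows.append((R.T@dw).round(4).tolist()+[round(float(cy-YAW),3) if i==0 else 0])
    print(rows)
E
python3 - <<'E'
from h import *
wind(.2)
E
```

```text
t 3.88 lx -2.8 r 33.60 phi -0.003  Ft(on tool,cw+) 0.5 Fr -2.9 Fx 0.1  w 0.161 tilt [ 0.012 -0.006]
phi(c) -0.004 r 30.00
[[0.0, -0.006, 0.0006, -0.004], [0.0, -0.0057, 0.0018, 0], [0.0001, -0.0053, 0.0029, 0], [0.0001, -0.0046, 0.0039, 0], [0.0, -0.0037, 0.0047, 0], [0.0001, -0.0027, 0.0053, 0], [0.0001, -0.0016, 0.0058, 0], [0.0001, -0.0004, 0.006, 0]]
```

Emit:
jog_arm:
  commands:
    - [[0, -0.006, 0.0006, 0], [0, -0.0057, 0.0018, 0], [0, -0.0053, 0.0029, 0], [0, -0.0046, 0.0039, 0]]

```text
time_s: 4.38
eef_pos: [0.4404, -0.0826, 0.0777]
ee_rot: [[-0.972, 0.234, 0.013], [0.234, 0.972, -0.005], [-0.013, -0.002, -1.0]]
contact_force: [-0.4, 2.2, 3.9]
width: 0.162
```

```bash
python3 - <<'E'
from h import *
wind(.2)
E
```

```text
t 4.38 lx -3.2 r 33.15 phi 0.732  Ft(on tool,cw+) -4.2 Fr 1.5 Fx -0.9  w 0.162 tilt [ 0.013 -0.005]
phi(c) 0.811 r 30.56
[[0.0, -0.0036, 0.0049, -0.003], [0.0, -0.0026, 0.0055, 0], [0.0, -0.0014, 0.0059, 0], [0.0, -0.0002, 0.006, 0], [0.0001, 0.0008, 0.0059, 0], [0.0001, 0.002, 0.0056, 0], [0.0001, 0.0031, 0.0051, 0], [0.0001, 0.004, 0.0044, 0]]
```

Emit:
jog_arm:
  commands:
    - [[0, -0.0036, 0.0049, -0.003], [0, -0.0026, 0.0055, 0], [0, -0.0014, 0.0059, 0], [0, -0.0002, 0.006, 0], [0, 0.0008, 0.0059, 0], [0, 0.002, 0.0056, 0], [0, 0.0031, 0.0051, 0], [0, 0.004, 0.0044, 0]]

```text
time_s: 5.38
eef_pos: [0.4411, -0.0815, 0.0328]
ee_rot: [[-0.973, 0.231, 0.01], [0.231, 0.973, -0.004], [-0.01, -0.002, -1.0]]
contact_force: [-1.5, 1.5, 6.4]
width: 0.162
```

```bash
python3 - <<'E'
from h import *
wind(.25)
E
```

```text
t 5.38 lx -2.7 r 29.08 phi 2.338  Ft(on tool,cw+) -3.8 Fr -5.2 Fx -1.8  w 0.162 tilt [ 0.01  -0.004]
phi(c) 2.420 r 31.68
[[0.0001, 0.0067, 0.0041, 0.001], [0.0001, 0.0074, 0.0022, 0], [0.0001, 0.0076, 0.0003, 0], [0.0001, 0.0074, -0.0016, 0], [-0.0, 0.0069, -0.0029, 0], [-0.0001, 0.0059, -0.0046, 0], [-0.0001, 0.0046, -0.0059, 0], [-0.0001, 0.003, -0.0068, 0]]
```

```bash
sed -i 's/^CY,CZ=0.0,0.0036/CY,CZ=0.0,0.0028/' h.py; python3 - <<'E'
from h import *
wind(.22)
E
```

```text
t 5.38 lx -2.7 r 29.08 phi 2.338  Ft(on tool,cw+) -3.8 Fr -5.2 Fx -1.8  w 0.162 tilt [ 0.01  -0.004]
phi(c) 2.403 r 31.09
[[0.0001, 0.0057, 0.0038, 0.001], [0.0001, 0.0063, 0.0024, 0], [0.0001, 0.0066, 0.001, 0], [0.0001, 0.0066, -0.0005, 0], [-0.0, 0.0064, -0.0016, 0], [-0.0, 0.0059, -0.003, 0], [-0.0, 0.0051, -0.0042, 0], [-0.0001, 0.004, -0.0052, 0]]
```

Emit:
jog_arm:
  commands:
    - [[0, 0.0057, 0.0038, 0.001], [0, 0.0063, 0.0024, 0], [0, 0.0066, 0.001, 0], [0, 0.0066, -0.0005, 0], [0, 0.0064, -0.0016, 0], [0, 0.0059, -0.003, 0], [0, 0.0051, -0.0042, 0], [0, 0.004, -0.0052, 0]]

```text
time_s: 6.38
eef_pos: [0.4511, -0.0391, 0.0385]
ee_rot: [[-0.971, 0.238, 0.005], [0.238, 0.971, -0.013], [-0.008, -0.011, -1.0]]
contact_force: [-0.9, -2.3, -3.3]
width: 0.161
```

```bash
python3 - <<'E'
from h import *
wind(.22)
E
```

```text
t 6.38 lx -2.7 r 27.04 phi -2.137  Ft(on tool,cw+) -4.1 Fr -0.3 Fx -0.4  w 0.161 tilt [ 0.005 -0.013]
phi(c) -2.220 r 28.64
[[0.0, 0.0035, -0.0053, -0.006], [0.0, 0.0023, -0.006, 0], [0.0, 0.0009, -0.0064, 0], [0.0, -0.0005, -0.0065, 0], [-0.0001, -0.0023, -0.0062, 0], [-0.0001, -0.0036, -0.0055, 0], [-0.0001, -0.0047, -0.0046, 0], [-0.0001, -0.0056, -0.0035, 0]]
```

```bash
sed -i 's/^CY,CZ=0.0,0.0028/CY,CZ=-0.0013,0.0028/' h.py; python3 - <<'E'
from h import *
wind(.22)
E
```

```text
t 6.38 lx -2.7 r 27.04 phi -2.137  Ft(on tool,cw+) -4.1 Fr -0.3 Fx -0.4  w 0.161 tilt [ 0.005 -0.013]
phi(c) -2.193 r 29.68
[[0.0, 0.0032, -0.0057, -0.006], [0.0, 0.0019, -0.0063, 0], [0.0, 0.0005, -0.0065, 0], [0.0, -0.001, -0.0065, 0], [-0.0001, -0.0024, -0.0061, 0], [-0.0001, -0.0037, -0.0054, 0], [-0.0001, -0.0048, -0.0045, 0], [-0.0001, -0.0057, -0.0033, 0]]
```

Emit:
jog_arm:
  commands:
    - [[0, 0.0032, -0.0057, -0.006], [0, 0.0019, -0.0063, 0], [0, 0.0005, -0.0065, 0], [0, -0.001, -0.0065, 0], [0, -0.0024, -0.0061, 0], [0, -0.0037, -0.0054, 0], [0, -0.0048, -0.0045, 0], [0, -0.0057, -0.0033, 0]]

```text
time_s: 7.38
eef_pos: [0.4487, -0.0511, 0.0854]
ee_rot: [[-0.972, 0.233, 0.006], [0.233, 0.972, -0.012], [-0.008, -0.011, -1.0]]
contact_force: [2.6, -2.1, -12.6]
width: 0.161
```

```bash
python3 - <<'E'
from h import *
wind(.22)
E
```

```text
t 7.38 lx -2.3 r 34.07 phi -0.314  Ft(on tool,cw+) -2.5 Fr -12.4 Fx 3.1  w 0.161 tilt [ 0.006 -0.012]
phi(c) -0.380 r 31.88
[[0.0002, -0.0068, -0.0013, -0.001], [0.0002, -0.0069, 0.0002, 0], [0.0002, -0.0065, 0.0017, 0], [0.0002, -0.0059, 0.003, 0], [0.0, -0.0054, 0.0038, 0], [0.0, -0.0044, 0.0049, 0], [0.0, -0.0032, 0.0057, 0], [0.0001, -0.0019, 0.0063, 0]]
```

Emit:
jog_arm:
  commands:
    - [[0, -0.0068, -0.0005, 0], [0, -0.0069, 0.0008, 0], [0, -0.0065, 0.002, 0], [0, -0.0059, 0.003, 0], [0, -0.0054, 0.0038, 0], [0, -0.0044, 0.0049, 0], [0, -0.0032, 0.0057, 0], [0, -0.0019, 0.0063, 0]]

```text
time_s: 8.38
eef_pos: [0.4387, -0.0902, 0.065]
ee_rot: [[-0.974, 0.228, 0.014], [0.228, 0.974, -0.01], [-0.016, -0.006, -1.0]]
contact_force: [-1.6, -0.3, 4.3]
width: 0.157
```

```bash
python3 - <<'E'
from h import *
wind(.22)
E
```

```text
t 8.38 lx -3.2 r 32.15 phi 1.187  Ft(on tool,cw+) -3.8 Fr 2.3 Fx -1.5  w 0.157 tilt [ 0.014 -0.01 ]
phi(c) 1.258 r 29.98
[[0.0001, -0.0013, 0.0065, 0.004], [0.0001, 0.0001, 0.0066, 0], [0.0, 0.0016, 0.0064, 0], [0.0, 0.0029, 0.0059, 0], [0.0001, 0.0042, 0.0051, 0], [0.0, 0.0052, 0.0041, 0], [0.0, 0.0059, 0.0029, 0], [-0.0, 0.0064, 0.0015, 0]]
```

Emit:
jog_arm:
  commands:
    - [[0, -0.0013, 0.0065, 0.004], [0, 0.0001, 0.0066, 0], [0, 0.0016, 0.0064, 0], [0, 0.0029, 0.0059, 0], [0, 0.0042, 0.0051, 0], [0, 0.0052, 0.0041, 0], [0, 0.0059, 0.0029, 0], [0, 0.0064, 0.0015, 0]]

```text
time_s: 9.38
eef_pos: [0.4469, -0.062, 0.024]
ee_rot: [[-0.974, 0.227, 0.017], [0.227, 0.974, -0.004], [-0.018, -0.0, -1.0]]
contact_force: [-3.1, -2.6, 20.5]
width: 0.16
```

```bash
python3 - <<'E'
from h import *
wind(.22)
E
```

```text
t 9.38 lx -1.7 r 29.03 phi 3.121  Ft(on tool,cw+) -3.7 Fr -20.4 Fx -2.4  w 0.160 tilt [ 0.017 -0.004]
phi(c) -3.120 r 31.83
[[0.0003, 0.0068, -0.0014, 0.005], [0.0002, 0.0063, -0.0028, 0], [0.0002, 0.0054, -0.004, 0], [0.0002, 0.0043, -0.005, 0], [-0.0001, 0.0035, -0.0056, 0], [-0.0001, 0.0022, -0.0062, 0], [-0.0001, 0.0008, -0.0065, 0], [-0.0001, -0.0007, -0.0066, 0]]
```

```bash
sed -i 's/k=min(1,(i+1)\/4)/k=min(1,(i+1)\/2)/; s/r0+(.03-r0)/r0+(.0292-r0)/' h.py; python3 - <<'E'
from h import *
wind(.21)
E
```

```text
t 9.38 lx -1.7 r 29.03 phi 3.121  Ft(on tool,cw+) -3.7 Fr -20.4 Fx -2.4  w 0.160 tilt [ 0.017 -0.004]
phi(c) -3.120 r 31.83
[[0.0006, 0.0063, -0.0021, 0.005], [0.0006, 0.0055, -0.0033, 0], [-0.0001, 0.0052, -0.0032, 0], [-0.0001, 0.0044, -0.0042, 0], [-0.0001, 0.0035, -0.005, 0], [-0.0001, 0.0023, -0.0057, 0], [-0.0001, 0.0011, -0.006, 0], [-0.0001, -0.0002, -0.0061, 0]]
```

Emit:
jog_arm:
  commands:
    - [[0.0006, 0.0063, -0.0021, 0.005], [0.0006, 0.0055, -0.0033, 0], [0, 0.0052, -0.0032, 0], [0, 0.0044, -0.0042, 0], [0, 0.0035, -0.005, 0], [0, 0.0023, -0.0057, 0], [0, 0.0011, -0.006, 0], [0, -0.0002, -0.0061, 0]]

```text
time_s: 10.38
eef_pos: [0.4526, -0.0333, 0.0559]
ee_rot: [[-0.973, 0.23, 0.013], [0.23, 0.973, -0.006], [-0.014, -0.003, -1.0]]
contact_force: [1.5, 1.9, -3.7]
width: 0.162
```

```bash
python3 - <<'E'
from h import *
wind(.21)
E
```

```text
t 10.38 lx -2.7 r 28.81 phi -1.469  Ft(on tool,cw+) -3.9 Fr 1.8 Fx 1.0  w 0.162 tilt [ 0.013 -0.006]
phi(c) -1.567 r 29.96
[[0.0, -0.0011, -0.0062, 0.002], [0.0, -0.0023, -0.0057, 0], [-0.0001, -0.0031, -0.0053, 0], [-0.0001, -0.0041, -0.0045, 0], [-0.0, -0.005, -0.0035, 0], [-0.0, -0.0056, -0.0024, 0], [-0.0, -0.006, -0.0012, 0], [0.0, -0.0061, 0.0001, 0]]
```

Emit:
jog_arm:
  commands:
    - [[0, -0.0011, -0.0062, 0.002], [0, -0.0023, -0.0057, 0], [0, -0.0031, -0.0053, 0], [0, -0.0041, -0.0045, 0], [0, -0.005, -0.0035, 0], [0, -0.0056, -0.0024, 0], [0, -0.006, -0.0012, 0], [0, -0.0061, 0.0001, 0]]

```text
time_s: 11.38
eef_pos: [0.4449, -0.0662, 0.087]
ee_rot: [[-0.973, 0.231, 0.015], [0.231, 0.973, -0.003], [-0.016, 0.001, -1.0]]
contact_force: [0.8, 4.0, -7.5]
width: 0.163
```

```bash
python3 - <<'E'
from h import *
wind(.21)
E
```

```text
t 11.38 lx -2.6 r 34.38 phi 0.153  Ft(on tool,cw+) -2.9 Fr -8.0 Fx -0.1  w 0.163 tilt [ 0.015 -0.003]
phi(c) 0.126 r 31.43
[[0.0002, -0.006, 0.0025, 0.001], [0.0003, -0.0052, 0.0037, 0], [0.0001, -0.0049, 0.0037, 0], [0.0001, -0.004, 0.0046, 0], [0.0001, -0.0029, 0.0054, 0], [0.0001, -0.0018, 0.0059, 0], [0.0001, -0.0005, 0.0061, 0], [0.0001, 0.0008, 0.0061, 0]]
```

Emit:
jog_arm:
  commands:
    - [[0.0002, -0.006, 0.0025, 0.001], [0.0002, -0.0052, 0.0037, 0], [0, -0.0049, 0.0037, 0], [0, -0.004, 0.0046, 0], [0, -0.0029, 0.0054, 0], [0, -0.0018, 0.0059, 0], [0, -0.0005, 0.0061, 0], [0, 0.0008, 0.0061, 0]]

```text
time_s: 12.38
eef_pos: [0.4388, -0.0908, 0.0478]
ee_rot: [[-0.973, 0.23, 0.017], [0.23, 0.973, -0.002], [-0.017, 0.002, -1.0]]
contact_force: [0.2, 4.9, 4.6]
width: 0.161
```

```bash
python3 - <<'E'
from h import *
wind(.21)
E
```

```text
t 12.38 lx -2.9 r 31.02 phi 1.739  Ft(on tool,cw+) -3.7 Fr -5.5 Fx -1.0  w 0.161 tilt [ 0.017 -0.002]
phi(c) 1.837 r 30.36
[[0.0001, 0.0028, 0.0057, 0.002], [0.0001, 0.0039, 0.0049, 0], [0.0001, 0.0043, 0.0043, 0], [0.0, 0.0051, 0.0033, 0], [0.0, 0.0057, 0.0022, 0], [0.0, 0.0061, 0.0009, 0], [-0.0, 0.0061, -0.0004, 0], [-0.0, 0.0059, -0.0016, 0]]
```

Emit:
jog_arm:
  commands:
    - [[0, 0.0028, 0.0057, 0.002], [0, 0.0039, 0.0049, 0], [0, 0.0043, 0.0043, 0], [0, 0.0051, 0.0033, 0], [0, 0.0057, 0.0022, 0], [0, 0.0061, 0.0009, 0], [0, 0.0061, -0.0004, 0], [0, 0.0059, -0.0016, 0]]

```text
time_s: 13.38
eef_pos: [0.445, -0.0636, 0.0272]
ee_rot: [[-0.971, 0.24, 0.01], [0.24, 0.97, -0.027], [-0.017, -0.024, -1.0]]
contact_force: [-2.2, -4.9, -7.6]
width: 0.161
```

```bash
python3 - <<'E'
from h import *
wind(.21)
E
```

```text
t 13.38 lx -3.2 r 25.90 phi 3.056  Ft(on tool,cw+) -4.6 Fr 8.0 Fx -0.9  w 0.161 tilt [ 0.01  -0.027]
phi(c) 3.109 r 28.62
[[-0.0001, 0.006, -0.0003, -0.009], [-0.0001, 0.0059, -0.0016, 0], [-0.0, 0.0053, -0.003, 0], [-0.0, 0.0046, -0.0041, 0], [-0.0, 0.0036, -0.0049, 0], [-0.0001, 0.0025, -0.0056, 0], [-0.0001, 0.0013, -0.006, 0], [-0.0001, 0.0, -0.0061, 0]]
```

Emit:
jog_arm:
  commands:
    - [[0, 0.006, 0.0003, -0.006], [0, 0.0059, -0.0016, 0], [0, 0.0053, -0.003, 0], [0, 0.0046, -0.0041, 0], [0, 0.0036, -0.0049, 0], [0, 0.0025, -0.0056, 0], [0, 0.0013, -0.006, 0], [0, 0, -0.0061, 0]]

```text
time_s: 14.38
eef_pos: [0.4527, -0.0334, 0.0553]
ee_rot: [[-0.972, 0.234, 0.007], [0.234, 0.972, -0.03], [-0.014, -0.027, -1.0]]
contact_force: [0.2, -0.6, -5.2]
width: 0.162
```

```bash
python3 - <<'E'
from h import *
wind(.21)
im=imaging.snapshot("side"); cv2.imwrite("pics/side1.png",cv2.resize(im[150:270,195:325,::-1],None,fx=5,fy=5,interpolation=cv2.INTER_CUBIC))
im=imaging.snapshot("scene"); cv2.imwrite("pics/scene1.png",cv2.resize(im[150:295,180:335,::-1],None,fx=4,fy=4,interpolation=cv2.INTER_CUBIC))
E
```

```text
t 14.38 lx -2.6 r 29.09 phi -1.491  Ft(on tool,cw+) -5.1 Fr -1.0 Fx 0.4  w 0.162 tilt [ 0.007 -0.03 ]
phi(c) -1.587 r 30.31
[[0.0001, -0.0013, -0.0062, -0.002], [0.0001, -0.0025, -0.0057, 0], [-0.0001, -0.0031, -0.0053, 0], [-0.0001, -0.0042, -0.0045, 0], [-0.0001, -0.005, -0.0035, 0], [-0.0, -0.0056, -0.0024, 0], [-0.0, -0.006, -0.0012, 0], [-0.0, -0.0061, 0.0001, 0]]
```

View pics/side1.png

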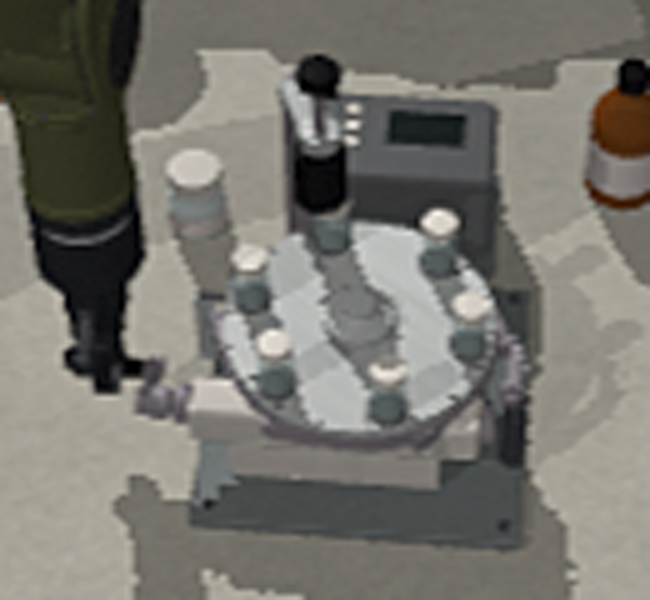

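View pics/scene1.png

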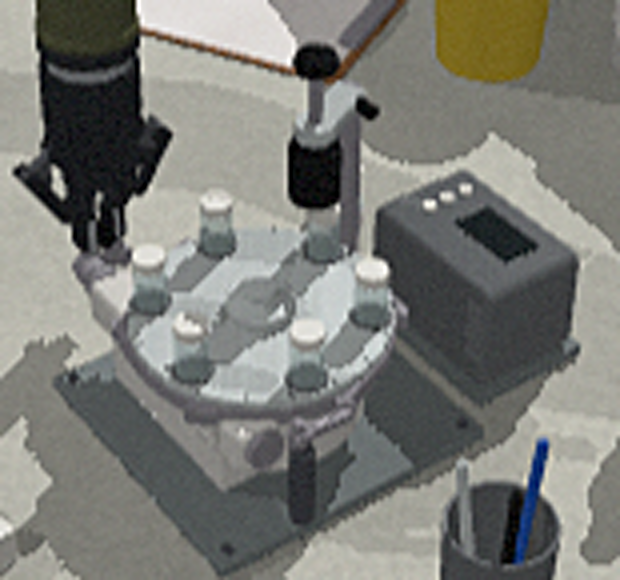

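The vials have turned almost a station (a few degrees short) and drag is rising as the pawl lifts. Winding on.

Emit:
jog_arm:
  commands:
    - [[0, -0.0013, -0.0062, -0.002], [0, -0.0025, -0.0057, 0], [0, -0.0031, -0.0053, 0], [0, -0.0042, -0.0045, 0], [0, -0.005, -0.0035, 0], [0, -0.0056, -0.0024, 0], [0, -0.006, -0.0012, 0], [0, -0.0061, 0.0001, 0]]

```text
time_s: 15.48
eef_pos: [0.4453, -0.0644, 0.087]
ee_rot: [[-0.973, 0.229, 0.011], [0.229, 0.973, -0.023], [-0.016, -0.02, -1.0]]
contact_force: [0.8, 4.0, -6.6]
width: 0.163
```

```bash
python3 - <<'E'
from h import *
wind(.21,4)
im=imaging.snapshot("side"); cv2.imwrite("pics/side2.png",cv2.resize(im[150:270,195:325,::-1],None,fx=5,fy=5,interpolation=cv2.INTER_CUBIC))
E
```

```text
t 15.47 lx -2.7 r 34.12 phi 0.088  Ft(on tool,cw+) -3.5 Fr -6.9 Fx -0.1  w 0.163 tilt [ 0.011 -0.023]
phi(c) 0.054 r 31.23
[[0.0002, -0.0062, 0.0021, 0.003], [0.0002, -0.0054, 0.0033, 0], [0.0001, -0.0051, 0.0035, 0], [0.0001, -0.0042, 0.0044, 0]]
```

View pics/side2.png

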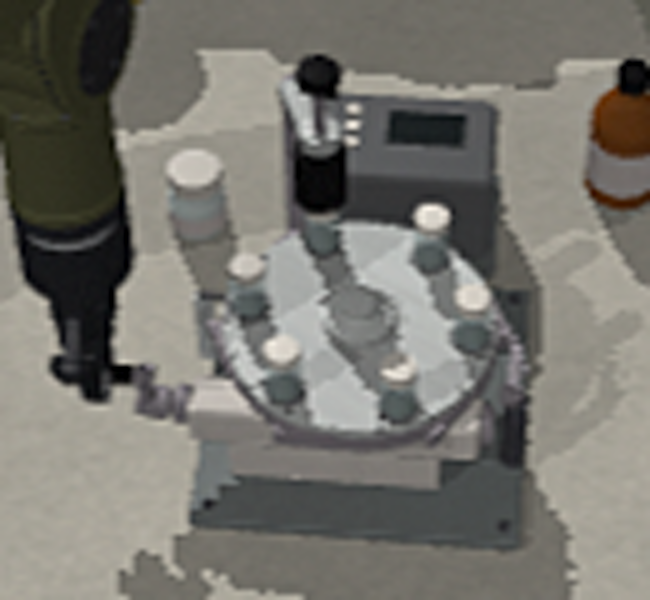

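Compared with the start picture the deck is back at about the same phase (~0.5° short), so I'll wind on past the drop-in.

Emit:
jog_arm:
  commands:
    - [[0, -0.0062, 0.0021, 0.003], [0, -0.0054, 0.0033, 0], [0, -0.0051, 0.0035, 0], [0, -0.0042, 0.0044, 0]]

```text
time_s: 16.02
eef_pos: [0.4398, -0.0863, 0.0744]
ee_rot: [[-0.973, 0.231, 0.012], [0.231, 0.973, -0.023], [-0.017, -0.02, -1.0]]
contact_force: [-1.4, 4.5, 1.1]
width: 0.166
```

```bash
python3 - <<'E'
from h import *
wind(.15,4)
im=imaging.snapshot("side"); cv2.imwrite("pics/side3.png",cv2.resize(im[150:270,195:325,::-1],None,fx=5,fy=5,interpolation=cv2.INTER_CUBIC))
im=imaging.snapshot("scene"); cv2.imwrite("pics/scene3.png",cv2.resize(im[150:295,180:335,::-1],None,fx=4,fy=4,interpolation=cv2.INTER_CUBIC))
E
```

```text
t 16.02 lx -3.0 r 33.30 phi 0.874  Ft(on tool,cw+) -3.4 Fr -2.4 Fx -2.4  w 0.166 tilt [ 0.012 -0.023]
phi(c) 0.917 r 30.54
[[0.0001, -0.0018, 0.0042, 0.0], [0.0001, -0.0011, 0.0043, 0], [0.0001, -0.0011, 0.0042, 0], [0.0001, -0.0005, 0.0043, 0]]
```

View pics/side3.png

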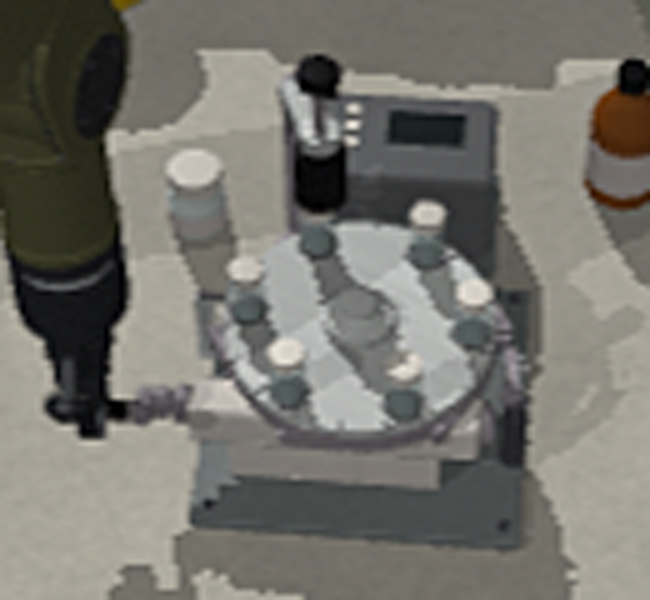

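View pics/scene3.png

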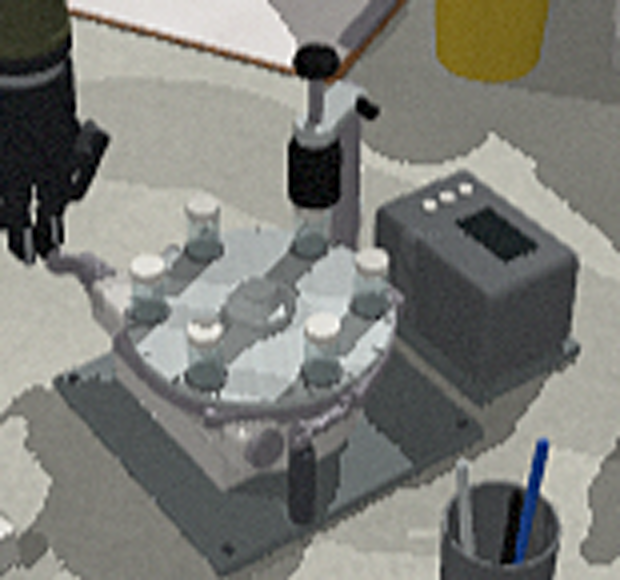

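Caps have moved on about 2–3° relative to the start phase. A little more margin, then reverse.

Emit:
jog_arm:
  commands:
    - [[0, -0.0018, 0.0042, 0], [0, -0.0011, 0.0043, 0], [0, -0.001, 0.0042, 0], [0, 0, 0, 0]]

```text
time_s: 16.62
eef_pos: [0.4384, -0.0917, 0.0605]
ee_rot: [[-0.973, 0.232, 0.01], [0.232, 0.972, -0.026], [-0.015, -0.023, -1.0]]
contact_force: [-0.1, 2.6, 0.8]
width: 0.157
```

```bash
python3 - <<'E'
from h import *
wind(-.12,8)
im=imaging.snapshot("scene"); cv2.imwrite("pics/scene4.png",cv2.resize(im[220:275,230:300,::-1],None,fx=10,fy=10,interpolation=cv2.INTER_CUBIC))
a=cv2.imread("pics/scene0.png"); cv2.imwrite("pics/scene0p.png",cv2.resize(a[220:275,230:300],None,fx=10,fy=10,interpolation=cv2.INTER_CUBIC))
E
```

```text
t 16.62 lx -3.1 r 31.96 phi 1.335  Ft(on tool,cw+) -1.3 Fr -2.2 Fx -0.7  w 0.157 tilt [ 0.01  -0.026]
phi(c) 1.416 r 30.14
[[-0.0001, 0.0011, -0.0034, -0.0], [-0.0001, 0.0015, -0.0032, 0], [-0.0, 0.0015, -0.0032, 0], [-0.0, 0.0018, -0.003, 0], [-0.0, 0.0022, -0.0027, 0], [-0.0, 0.0025, -0.0025, 0], [-0.0, 0.0028, -0.0021, 0], [-0.0, 0.003, -0.0018, 0]]
```

View pics/scene4.png

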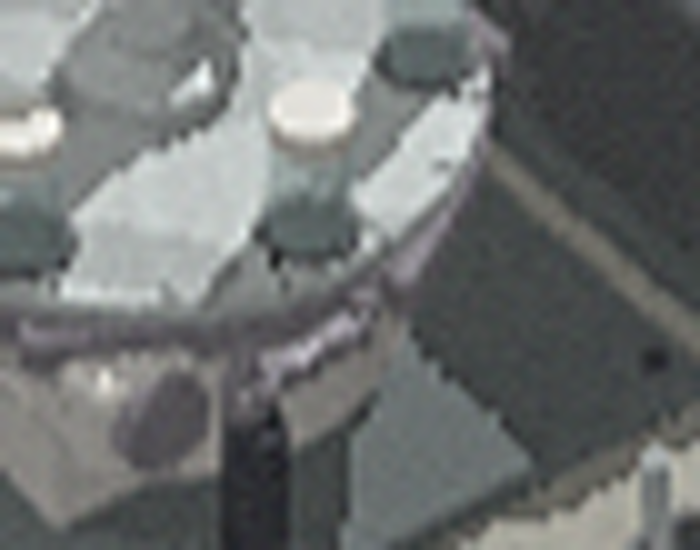

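View pics/scene0p.png

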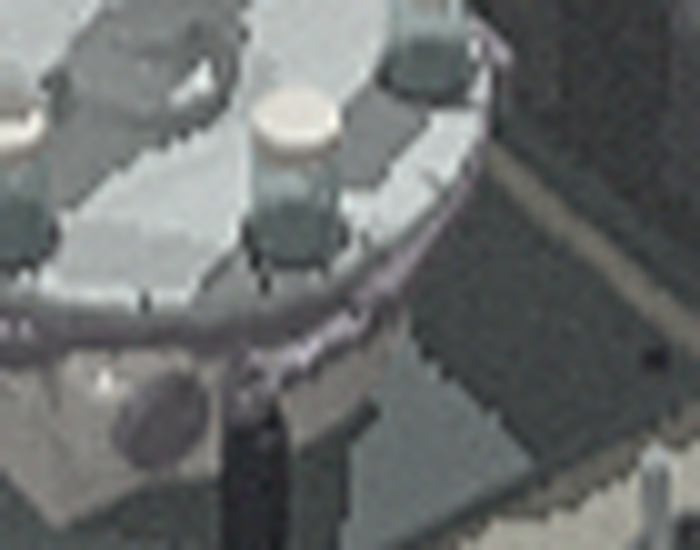

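The pawl has dropped in: it sits where it did at the start, with the tooth tip clear past its end (about 3.6° past). Now winding back, with expected contact after about 1.1–1.7 rad.

Emit:
jog_arm:
  commands:
    - [[0, 0.0011, -0.0034, 0], [0, 0.0015, -0.0032, 0], [0, 0.0015, -0.0032, 0], [0, 0.0018, -0.003, 0], [0, 0.0022, -0.0027, 0], [0, 0.0025, -0.0025, 0]]

```text
time_s: 17.42
eef_pos: [0.4407, -0.0823, 0.0791]
ee_rot: [[-0.972, 0.235, 0.008], [0.235, 0.972, -0.028], [-0.015, -0.026, -1.0]]
contact_force: [0.2, -0.9, -5.2]
width: 0.164
```

```bash
python3 - <<'E'
from h import *
wind(-.08,6)
E
```

```text
t 17.43 lx -3.0 r 33.71 phi 0.686  Ft(on tool,cw+) 4.0 Fr -3.4 Fx 0.4  w 0.164 tilt [ 0.008 -0.028]
phi(c) 0.711 r 30.73
[[0.0, 0.0024, -0.001, -0.003], [0.0, 0.0024, -0.0007, 0], [-0.0, 0.002, -0.0012, 0], [-0.0, 0.0021, -0.001, 0], [-0.0, 0.0022, -0.0009, 0], [-0.0, 0.0022, -0.0007, 0]]
```

Emit:
jog_arm:
  commands:
    - [[0, 0.0024, -0.001, 0], [0, 0.0024, -0.0008, 0], [0, 0.002, -0.0012, 0]]

```text
time_s: 17.8
eef_pos: [0.4416, -0.078, 0.0821]
ee_rot: [[-0.971, 0.238, 0.006], [0.238, 0.971, -0.033], [-0.014, -0.031, -0.999]]
contact_force: [0.2, -1.8, -4.5]
width: 0.161
```

```bash
python3 - <<'E'
from h import *
wind(-.06,4)
E
```

```text
t 17.80 lx -3.1 r 33.60 phi 0.525  Ft(on tool,cw+) 3.8 Fr -3.0 Fx 0.6  w 0.161 tilt [ 0.006 -0.033]
phi(c) 0.534 r 30.52
[[-0.0, 0.0019, -0.0004, -0.006], [-0.0, 0.0019, -0.0002, 0], [0.0, 0.0016, -0.0007, 0], [0.0, 0.0016, -0.0006, 0]]
```

Emit:
jog_arm:
  commands:
    - [[0, 0.0023, -0.0006, 0], [0, 0.0023, -0.0005, 0], [0, 0.0023, -0.0005, 0], [0, 0.0023, -0.0004, 0]]

```text
time_s: 18.3
eef_pos: [0.443, -0.0715, 0.0845]
ee_rot: [[-0.971, 0.241, 0.005], [0.24, 0.97, -0.039], [-0.014, -0.037, -0.999]]
contact_force: [-2.3, -4.8, 3.1]
width: 0.162
```

```bash
python3 - <<'E'
from h import *
wind(-.06,4)
E
```

```text
t 18.30 lx -3.3 r 33.03 phi 0.310  Ft(on tool,cw+) 4.0 Fr 4.5 Fx -1.1  w 0.162 tilt [ 0.005 -0.039]
phi(c) 0.297 r 29.97
[[-0.0001, 0.0018, -0.0002, -0.009], [-0.0001, 0.0018, -0.0001, 0], [0.0, 0.0017, -0.0003, 0], [0.0, 0.0017, -0.0002, 0]]
```

Emit:
jog_arm:
  commands:
    - [[0, 0.002, -0.0006, 0], [0, 0.002, -0.0004, 0], [0, 0.002, -0.0003, 0]]

```text
time_s: 18.68
eef_pos: [0.4447, -0.065, 0.086]
ee_rot: [[-0.971, 0.24, 0.005], [0.24, 0.97, -0.039], [-0.015, -0.036, -0.999]]
contact_force: [-0.9, -3.9, 2.7]
width: 0.158
```

```bash
python3 - <<'E'
from h import *
wind(-.06,4)
E
```

```text
t 18.68 lx -3.1 r 33.11 phi 0.102  Ft(on tool,cw+) 3.7 Fr 3.1 Fx -0.0  w 0.158 tilt [ 0.005 -0.039]
phi(c) 0.068 r 30.21
[[-0.0001, 0.0018, 0.0004, -0.009], [-0.0, 0.0018, 0.0005, 0], [0.0, 0.0017, 0.0001, 0], [0.0, 0.0017, 0.0002, 0]]
```

Emit:
jog_arm:
  commands:
    - [[0, 0.002, 0.0001, 0], [0, 0.002, 0.0002, 0]]

```text
time_s: 18.92
eef_pos: [0.4458, -0.06, 0.0857]
ee_rot: [[-0.971, 0.239, 0.006], [0.239, 0.97, -0.038], [-0.015, -0.035, -0.999]]
contact_force: [-1.0, -2.9, 6.5]
width: 0.159
```

```bash
python3 - <<'E'
from h import *
wind(-.06,4)
im=imaging.snapshot("scene"); cv2.imwrite("pics/scene5.png",cv2.resize(im[220:275,230:300,::-1],None,fx=10,fy=10,interpolation=cv2.INTER_CUBIC))
E
```

```text
t 18.93 lx -3.2 r 32.75 phi -0.052  Ft(on tool,cw+) 3.4 Fr 6.3 Fx -0.3  w 0.159 tilt [ 0.006 -0.038]
phi(c) -0.100 r 30.05
[[-0.0001, 0.0017, 0.0006, -0.008], [-0.0001, 0.0017, 0.0007, 0], [0.0, 0.0017, 0.0004, 0], [0.0, 0.0017, 0.0005, 0]]
```

View pics/scene5.png

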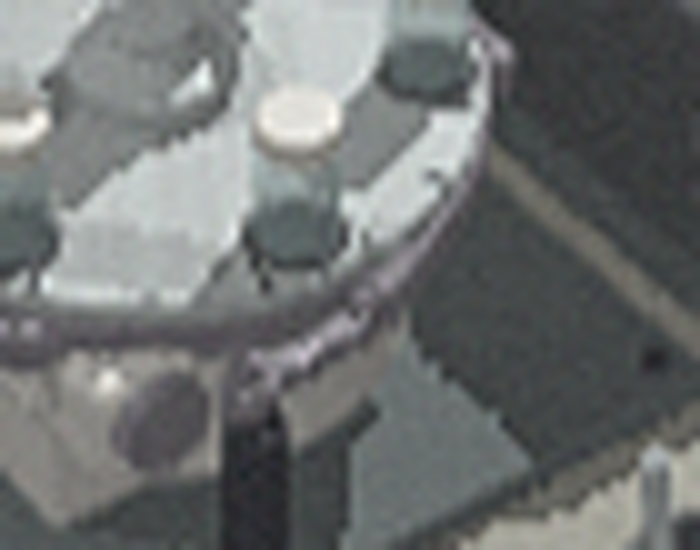

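The tooth is now nearly on the pawl end (the picture matches the start). Going in small steps.

Emit:
jog_arm:
  commands:
    - [[0, 0.002, 0.0004, 0], [0, 0, 0, 0]]

```text
time_s: 19.23
eef_pos: [0.447, -0.0558, 0.0854]
ee_rot: [[-0.971, 0.237, 0.008], [0.237, 0.971, -0.035], [-0.016, -0.032, -0.999]]
contact_force: [-1.7, -2.3, 2.2]
width: 0.164
```

```bash
python3 - <<'E'
from h import *
wind(-.06,2)
E
```

```text
t 19.23 lx -3.0 r 32.93 phi -0.185  Ft(on tool,cw+) 3.0 Fr 1.7 Fx -1.2  w 0.164 tilt [ 0.008 -0.035]
phi(c) -0.243 r 30.47
[[0.0, 0.0016, 0.0011, -0.006], [0.0, 0.0015, 0.0011, 0]]
```

Emit:
jog_arm:
  commands:
    - [[0, 0.0018, 0.0006, 0], [0, 0, 0, 0]]

```text
time_s: 19.48
eef_pos: [0.4476, -0.0536, 0.0846]
ee_rot: [[-0.972, 0.237, 0.008], [0.236, 0.971, -0.034], [-0.016, -0.031, -0.999]]
contact_force: [-1.1, -2.3, 3.0]
width: 0.157
```

```bash
python3 - <<'E'
from h import *
wind(-.06,2)
E
```

```text
t 19.48 lx -3.0 r 32.70 phi -0.256  Ft(on tool,cw+) 3.2 Fr 2.3 Fx -0.6  w 0.157 tilt [ 0.008 -0.034]
phi(c) -0.321 r 30.39
[[0.0, 0.0015, 0.0011, -0.005], [0.0, 0.0014, 0.0012, 0]]
```

Emit:
jog_arm:
  commands:
    - [[0, 0.0018, 0.0008, 0], [0, 0, 0, 0]]

```text
time_s: 19.73
eef_pos: [0.4478, -0.0524, 0.084]
ee_rot: [[-0.971, 0.238, 0.008], [0.237, 0.971, -0.035], [-0.016, -0.032, -0.999]]
contact_force: [-1.4, -2.2, 5.5]
width: 0.16
```

```bash
python3 - <<'E'
from h import *
wind(-.06,2)
E
```

```text
t 19.73 lx -3.1 r 32.41 phi -0.298  Ft(on tool,cw+) 4.0 Fr 4.6 Fx -0.9  w 0.160 tilt [ 0.008 -0.035]
phi(c) -0.367 r 30.19
[[-0.0, 0.0015, 0.0011, -0.006], [-0.0, 0.0014, 0.0012, 0]]
```

```bash
sed -i 's/phi=np.arctan2(-ly,lz); r=np.hypot(ly,lz)/phi=np.arctan2(-(ly-CY),lz-CZ); r=np.hypot(ly-CY,lz-CZ)/' h.py; python3 - <<'E'
from h import *
loc()
E
```

```text
t 19.73 lx -3.1 r 30.19 phi -0.367  Ft(on tool,cw+) 4.3 Fr 4.3 Fx -0.9  w 0.160 tilt [ 0.008 -0.035]
```

Emit:
jog_arm:
  commands:
    - [[0, 0.0018, 0.0009, 0], [0, 0, 0, 0]]

```text
time_s: 19.98
eef_pos: [0.4479, -0.0516, 0.0835]
ee_rot: [[-0.971, 0.238, 0.008], [0.238, 0.971, -0.037], [-0.016, -0.035, -0.999]]
contact_force: [-1.5, -2.3, 7.1]
width: 0.164
```

```bash
python3 - <<'E'
from h import *
wind(-.06,2)
E
```

```text
t 19.98 lx -3.1 r 30.09 phi -0.399  Ft(on tool,cw+) 5.1 Fr 5.5 Fx -0.9  w 0.164 tilt [ 0.008 -0.037]
phi(c) -0.399 r 30.09
[[-0.0, 0.0015, 0.0011, -0.007], [-0.0, 0.0014, 0.0012, 0]]
```

Emit:
jog_arm:
  commands:
    - [[0, 0.0022, 0.001, 0], [0, 0, 0, 0]]

```text
time_s: 20.23
eef_pos: [0.4481, -0.0509, 0.0832]
ee_rot: [[-0.971, 0.24, 0.008], [0.239, 0.97, -0.041], [-0.017, -0.038, -0.999]]
contact_force: [-1.3, -2.0, 7.3]
width: 0.16
```

```bash
python3 - <<'E'
from h import *
wind(-.06,2)
E
```

```text
t 20.23 lx -3.1 r 30.05 phi -0.426  Ft(on tool,cw+) 5.1 Fr 5.7 Fx -0.8  w 0.160 tilt [ 0.008 -0.041]
phi(c) -0.426 r 30.05
[[-0.0, 0.0015, 0.0011, -0.008], [-0.0, 0.0014, 0.0012, 0]]
```

Emit:
jog_arm:
  commands:
    - [[0, 0.002, 0.001, 0]]

```text
time_s: 20.35
eef_pos: [0.4481, -0.0503, 0.0825]
ee_rot: [[-0.97, 0.241, 0.007], [0.241, 0.97, -0.043], [-0.017, -0.04, -0.999]]
contact_force: [-2.4, -6.0, 11.1]
width: 0.165
```

```bash
python3 - <<'E'
from h import *
wind(-.06,2)
E
```

```text
t 20.35 lx -3.2 r 29.73 phi -0.455  Ft(on tool,cw+) 10.6 Fr 7.1 Fx -0.9  w 0.165 tilt [ 0.007 -0.043]
phi(c) -0.455 r 29.73
[[-0.0001, 0.0015, 0.001, -0.01], [-0.0001, 0.0014, 0.0011, 0]]
```

Emit:
jog_arm:
  commands:
    - [[0, 0.001, 0.0005, 0]]

```text
time_s: 20.48
eef_pos: [0.4481, -0.0503, 0.0825]
ee_rot: [[-0.97, 0.242, 0.007], [0.241, 0.969, -0.045], [-0.018, -0.042, -0.999]]
contact_force: [-2.7, -3.6, 12.1]
width: 0.159
```

```bash
python3 - <<'E'
from h import *
wind(-.06,2)
E
```

```text
t 20.48 lx -3.2 r 29.72 phi -0.456  Ft(on tool,cw+) 9.0 Fr 9.0 Fx -1.8  w 0.159 tilt [ 0.007 -0.045]
phi(c) -0.456 r 29.72
[[-0.0001, 0.0015, 0.001, -0.01], [-0.0001, 0.0014, 0.0011, 0]]
```

Tangential force is steady at 9.0 N with the handle at a standstill (rise of about 1.7 N/mm since contact), so the tooth bears firmly. Releasing.

Emit:
jog_arm:
  commands:
    - [[0, -0.0005, -0.0003, 0], [0, 0, 0, 0], [0, 0, 0, 0], [0, 0, 0, 0]]
  claw: 0.6

```text
time_s: 20.98
eef_pos: [0.4498, -0.0473, 0.0825]
ee_rot: [[-0.971, 0.239, 0.01], [0.238, 0.97, -0.039], [-0.019, -0.035, -0.999]]
contact_force: [0.8, 0.3, -0.9]
width: 0.6
```

```bash
python3 - <<'E'
from h import *
g,_,_,_=loc(); p=np.array(st()["eef_pos"])
plan([p+[0,0,.02*i] for i in range(1,9)],None)
im=imaging.snapshot("wrist"); cv2.imwrite("pics/wrist3.png",im[:,:,::-1])
im=imaging.snapshot("scene"); cv2.imwrite("pics/scene6.png",cv2.resize(im[150:295,180:335,::-1],None,fx=4,fy=4,interpolation=cv2.INTER_CUBIC))
E
```

```text
t 20.98 lx -2.4 r 31.31 phi -0.550  Ft(on tool,cw+) -0.9 Fr -0.5 Fx 0.7  w 0.600 tilt [ 0.01  -0.039]
t 20.975 pos [ 0.4498 -0.0473  0.0825] F [ 0.76  0.31 -0.92] w 0.6
[[-0.0004, -0.0007, -0.02, 0.0], [-0.0004, -0.0007, -0.02, 0.0], [-0.0004, -0.0007, -0.02, 0.0], [-0.0004, -0.0007, -0.02, 0.0], [-0.0004, -0.0007, -0.02, 0.0], [-0.0004, -0.0007, -0.02, 0.0], [-0.0004, -0.0007, -0.02, 0.0], [-0.0004, -0.0007, -0.02, 0.0]]
```

View pics/wrist3.png

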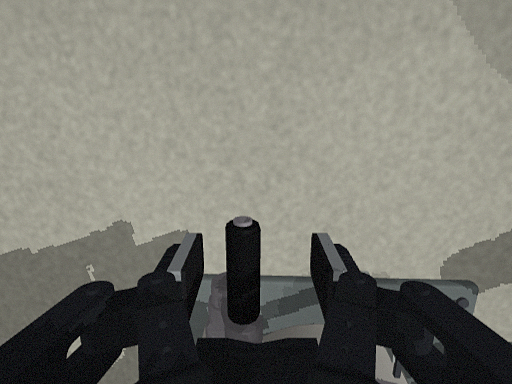

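View pics/scene6.png

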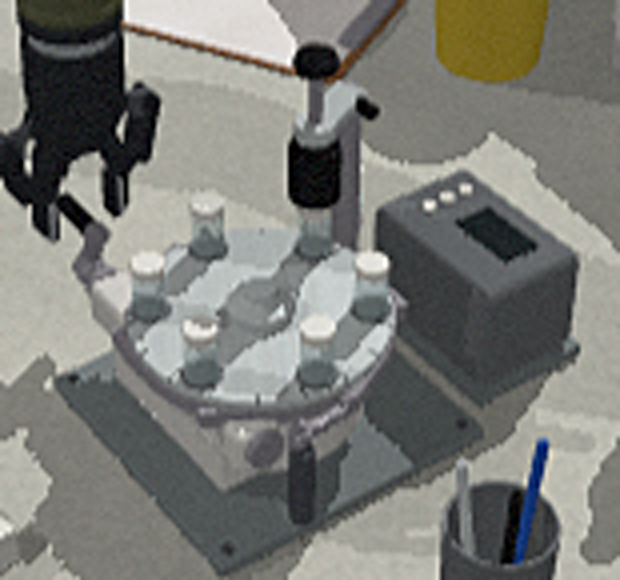

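```bash
python3 - <<'E'
from h import *
s=st(); c=cam("wrist",s)
im=cv2.imread("pics/wrist3.png").max(2)
for v in (235,260,285):
    row=im[v,205:300]<60; xs=np.nonzero(row)[0]+205; u=(xs.min()+xs.max())/2
    for ph in (-.3,-.456):
        z=.072+.03*np.cos(ph); X=onz(c,(u,v),z); d=X[:2]-AX
        print(v,xs.min(),xs.max(),"ph",ph,"x %.4f ly-CY %.4f phi %.3f"%(d@[CC,SN],d@[-SN,CC]-CY,-np.arcsin((d@[-SN,CC]-CY)/.03)))
E
```

```text
235 226 259 ph -0.3 x -0.0175 ly-CY 0.0102 phi -0.349
235 226 259 ph -0.456 x -0.0167 ly-CY 0.0101 phi -0.343
260 226 259 ph -0.3 x -0.0058 ly-CY 0.0100 phi -0.340
260 226 259 ph -0.456 x -0.0048 ly-CY 0.0099 phi -0.335
285 226 259 ph -0.3 x 0.0066 ly-CY 0.0098 phi -0.332
285 226 259 ph -0.456 x 0.0078 ly-CY 0.0096 phi -0.326
```

The handle (cols 226–260) is clear of both pads, and the deck is at the station phase. Lifting straight up, then to the knob.

Emit:
jog_arm:
  commands:
    - [[0, -0.0005, -0.02, 0], [-0.0004, -0.001, -0.025, 0], [-0.0005, -0.001, -0.03, 0], [-0.0005, -0.001, -0.03, 0], [-0.0005, -0.001, -0.035, 0], [-0.0005, -0.001, -0.04, 0], [-0.0005, -0.001, -0.04, 0], [0, 0, -0.02, 0]]

```text
time_s: 22.08
eef_pos: [0.4466, -0.0449, 0.3282]
ee_rot: [[-0.972, 0.237, 0.003], [0.236, 0.971, -0.039], [-0.012, -0.037, -0.999]]
contact_force: [0.5, 1.0, -1.0]
width: 0.598
```

```bash
python3 - <<'E'
from h import *
p0=np.array(st()["eef_pos"]);g=np.array([.613,.036,.325])
plan([p0+(g-p0)*i/7 for i in range(1,8)],YAW)
E
```

```text
t 22.075 pos [ 0.4466 -0.0449  0.3282] F [ 0.53  0.97 -1.04] w 0.598
[[-0.0204, 0.0169, 0.0001, -0.0051], [-0.0204, 0.0168, 0.0001, 0.0], [-0.0204, 0.0168, 0.0001, -0.0], [-0.0204, 0.0168, 0.0001, 0.0], [-0.0204, 0.0168, 0.0001, -0.0], [-0.0204, 0.0168, 0.0001, -0.0], [-0.0204, 0.0168, 0.0001, -0.0]]
```

Emit:
jog_arm:
  commands:
    - [[-0.0204, 0.0168, 0, -0.005], [-0.0204, 0.0168, 0, 0], [-0.0204, 0.0168, 0, 0], [0, 0, 0, 0]]
  claw: 0

```text
time_s: 22.58
eef_pos: [0.5194, -0.0103, 0.3286]
ee_rot: [[-0.972, 0.234, 0.005], [0.233, 0.972, -0.041], [-0.015, -0.038, -0.999]]
contact_force: [0.1, 0.2, -0.3]
width: 0.002
```

```bash
python3 - <<'E'
from h import *
import json
s=st(); im=imaging.snapshot("wrist"); cv2.imwrite("pics/wrist4.png",im[:,:,::-1])
json.dump({"eef_pos":list(map(float,s["eef_pos"])),"ee_rot":np.array(s["ee_rot"]).tolist()},open("w4.json","w"))
E
```

```text
(no output)
```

View pics/wrist4.png

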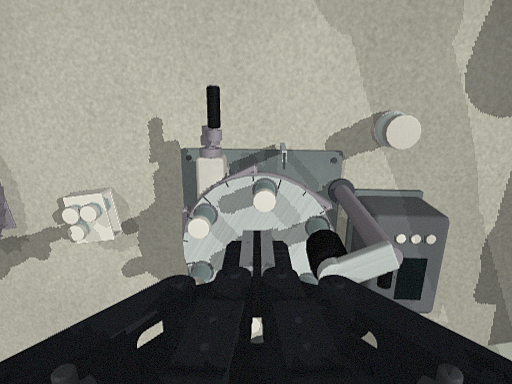

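```bash
python3 - <<'E'
from h import *
import json
s=json.load(open("w4.json")); c=cam("wrist",s)
O=np.array([.633,-.042])
for uv in [(264,189),(200,222)]:
    X=onz(c,uv,.145); d=X[:2]-O; l=np.array([d@[CC,SN],d@[-SN,CC]]); print(l.round(4),np.hypot(*l).round(4),np.degrees(np.arctan2(l[1],l[0])).round(1))
print("station ang",np.degrees(np.arctan2(73,-34)))
print("knob px",proj(c,[.617,.0365,.276]), "shroud bottom",proj(c,[.617,.0365,.152]))
print("handle",[ (onz(c,(212.5,v),.1)[:2]-AX)@[-SN,CC]-CY for v in (95,120)])
p0=np.array(st()["eef_pos"]);g=np.array([.617,.0365,.30])
plan([p0+(g-p0)*i/6 for i in range(1,7)],YAW)
E
```

```text
[-0.0934  0.0051] 0.0935 176.9
[-0.0549 -0.065 ] 0.0851 -130.2
station ang 114.97391090588341
knob px [355.45872684 322.65310928] shroud bottom [326.10852085 244.27175349]
handle [np.float64(0.009939479508190366), np.float64(0.00880046863089683)]
t 22.625 pos [ 0.5183 -0.0111  0.3285] F [-0.41 -0.63 -0.7 ] w 0.003
[[-0.0141, 0.0118, 0.0045, -0.0025], [-0.0141, 0.0117, 0.0045, 0.0], [-0.0141, 0.0117, 0.0045, -0.0], [-0.0141, 0.0117, 0.0045, 0.0], [-0.0141, 0.0117, 0.0045, -0.0], [-0.0141, 0.0117, 0.0045, -0.0]]
```

```bash
python3 - <<'E'
from h import *
import json
s=json.load(open("w4.json")); c=cam("wrist",s)
for v in (86,128):
    X=onz(c,(212.5,v),.1005); d=X[:2]-AX; print(v,(d@[CC,SN]).round(4))
O=np.array([.633,-.042])
for a in (175,-125): 
    r=np.radians(a-.5)+YAW; print(a,proj(c,[O[0]+.08*np.cos(r),O[1]+.08*np.sin(r),.145]))
for uv in [(188,156),(336,157)]:
    X=onz(c,uv,.012);d=X[:2]-O; print("screw",d@[CC,SN],d@[-SN,CC])
E
```

```text
86 -0.023
128 0.0227
175 [266.33575963 201.3682911 ]
-125 [200.32884153 229.06704387]
screw -0.10287643188501079 -0.10784579875250133
screw -0.10257309634031869 0.106001477291546
```

```bash
python3 - <<'E'
import cv2
a=cv2.imread("pics/wrist4.png")[160:290,170:370]; cv2.imwrite("pics/wrist4z.png",cv2.resize(a,None,fx=4,fy=4,interpolation=cv2.INTER_CUBIC))
E
```

```text
(no output)
```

View pics/wrist4z.png

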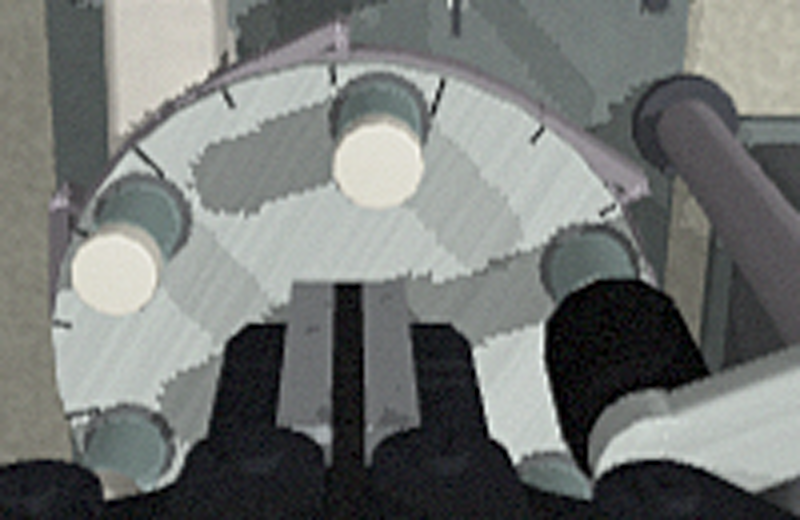

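Caps are centred at (264.5,201.5) and (198.5,228.3), within 2 px of prediction, so the pose and the station phase hold. Moving on over the knob.

Emit:
jog_arm:
  commands:
    - [[-0.0141, 0.0116, 0.0045, -0.002], [-0.0141, 0.0116, 0.0045, 0], [-0.0141, 0.0116, 0.0045, 0], [-0.0141, 0.0116, 0.0045, 0], [-0.0141, 0.0116, 0.0045, 0], [-0.01, 0.008, 0.003, 0], [0, 0, 0, 0]]

```text
time_s: 23.5
eef_pos: [0.6168, 0.0348, 0.2975]
ee_rot: [[-0.972, 0.234, 0.001], [0.233, 0.971, -0.044], [-0.011, -0.042, -0.999]]
contact_force: [-1.0, 0.6, 0.9]
width: 0.001
```

```bash
python3 - <<'E'
from h import *
plan([[.6166,.035,.29],[.6166,.035,.283]],YAW)
im=imaging.snapshot("side"); cv2.imwrite("pics/side7.png",cv2.resize(im[90:270,195:325,::-1],None,fx=4,fy=4,interpolation=cv2.INTER_CUBIC))
im=imaging.snapshot("scene"); cv2.imwrite("pics/scene7.png",cv2.resize(im[110:260,180:335,::-1],None,fx=4,fy=4,interpolation=cv2.INTER_CUBIC))
E
```

```text
t 23.5 pos [0.6168 0.0348 0.2975] F [-1.01  0.58  0.92] w 0.001
[[0.0003, 0.0005, 0.0075, -0.0019], [0.0001, 0.0003, 0.007, 0.0]]
```

View pics/side7.png

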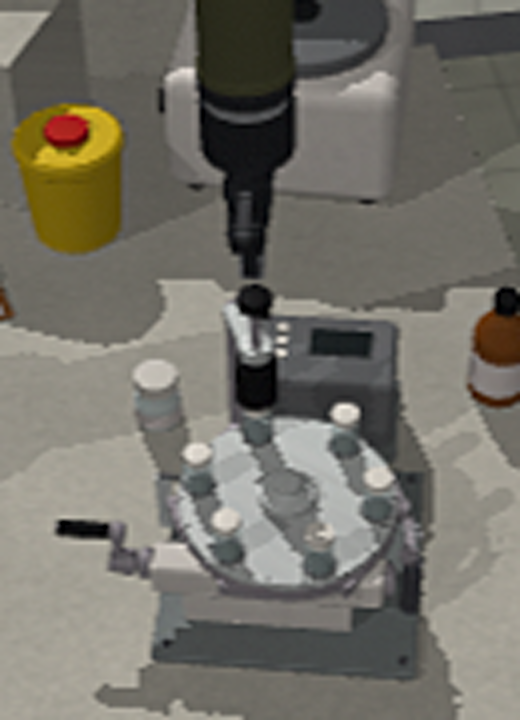

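View pics/scene7.png

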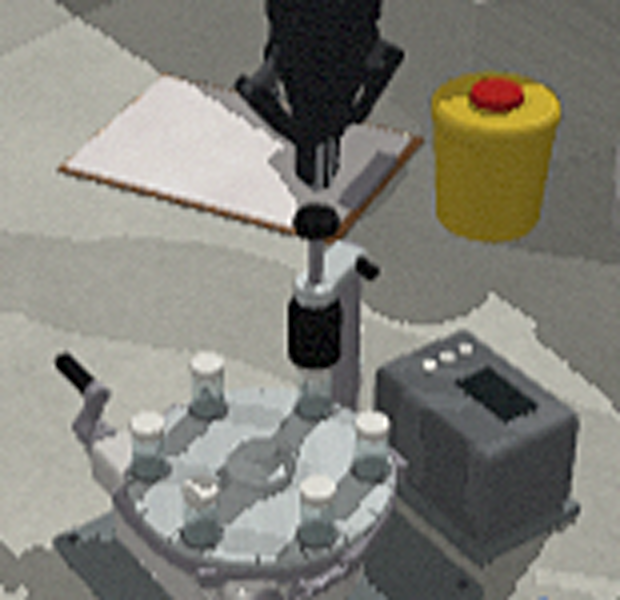

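The fingertips are centred over the knob in both views. Pushing down gently.

Emit:
jog_arm:
  commands:
    - [[0, 0.0003, 0.006, 0], [0, 0.0003, 0.005, 0], [0, 0.0002, 0.004, 0], [0, 0.0002, 0.004, 0], [0, 0.0002, 0.004, 0]]
  force: 40

```text
time_s: 24.22
eef_pos: [0.6156, 0.0329, 0.2746]
ee_rot: [[-0.972, 0.235, 0.002], [0.235, 0.971, -0.046], [-0.013, -0.044, -0.999]]
contact_force: [-1.4, -0.3, 4.9]
width: 0.003
```

```bash
python3 - <<'E'
from h import *
plan([[.6166,.035,.265],[.6166,.035,.26]],YAW)
E
```

```text
t 24.225 pos [0.6156 0.0329 0.2746] F [-1.37 -0.35  4.9 ] w 0.003
[[-0.0004, 0.0027, 0.0095, -0.0035], [0.0001, 0.0002, 0.005, 0.0]]
```

Emit:
jog_arm:
  commands:
    - [[0, 0.0005, 0.005, 0], [0, 0.0004, 0.005, 0], [0, 0.0003, 0.005, 0], [0, 0.0003, 0.005, 0]]

```text
time_s: 24.72
eef_pos: [0.6156, 0.0329, 0.2543]
ee_rot: [[-0.972, 0.235, 0.002], [0.235, 0.971, -0.047], [-0.013, -0.046, -0.999]]
contact_force: [-2.1, -1.9, 4.3]
width: -0.003
```

```bash
python3 - <<'E'
from h import *
plan([[.6166,.035,.25],[.6166,.035,.245]],YAW)
E
```

```text
t 24.725 pos [0.6156 0.0329 0.2543] F [-2.11 -1.92  4.26] w -0.003
[[-0.0004, 0.0025, 0.0042, -0.004], [0.0001, 0.0002, 0.005, 0.0]]
```

Emit:
jog_arm:
  commands:
    - [[0, 0.0003, 0.005, 0], [0, 0.0003, 0.004, 0], [0, 0.0002, 0.003, 0]]

```text
time_s: 25.1
eef_pos: [0.6156, 0.0329, 0.2411]
ee_rot: [[-0.972, 0.235, 0.001], [0.235, 0.971, -0.048], [-0.012, -0.046, -0.999]]
contact_force: [-2.4, -0.9, 4.2]
width: -0.005
```

```bash
python3 - <<'E'
from h import *
plan([[.6166,.035,.236]],YAW)
E
```

```text
t 25.1 pos [0.6156 0.0329 0.2411] F [-2.4  -0.95  4.19] w -0.005
[[-0.0004, 0.0025, 0.005, -0.0039]]
```

Emit:
jog_arm:
  commands:
    - [[0, 0.0002, 0.003, 0], [0, 0.0001, 0.002, 0]]

```text
time_s: 25.35
eef_pos: [0.6157, 0.033, 0.2361]
ee_rot: [[-0.972, 0.236, 0.001], [0.235, 0.971, -0.048], [-0.012, -0.046, -0.999]]
contact_force: [-5.2, -1.2, 16.1]
width: -0.004
```

Emit:
jog_arm:
  commands:
    - [[0, 0.0001, 0.002, 0]]

```text
time_s: 25.48
eef_pos: [0.6158, 0.0331, 0.236]
ee_rot: [[-0.972, 0.236, 0.002], [0.236, 0.971, -0.049], [-0.013, -0.047, -0.999]]
contact_force: [-7.2, -2.9, 21.6]
width: -0.001
```

The stop is reached at z = 0.236. Lifting off.

Emit:
jog_arm:
  commands:
    - [[0, 0, -0.006, 0], [0, -0.0005, -0.02, 0], [0, -0.001, -0.03, 0], [0, -0.001, -0.03, 0], [0, -0.001, -0.03, 0], [0.02, 0, -0.02, 0], [0.03, 0, 0, 0], [0, 0, 0, 0]]

```text
time_s: 26.48
eef_pos: [0.5675, 0.0512, 0.3732]
ee_rot: [[-0.972, 0.234, 0.006], [0.233, 0.971, -0.041], [-0.016, -0.039, -0.999]]
contact_force: [-0.0, -0.9, 0.0]
width: 0.001
```

```bash
python3 - <<'E'
from h import *
import json
s=st(); im=imaging.snapshot("wrist"); cv2.imwrite("pics/wrist8.png",im[:,:,::-1])
im=imaging.snapshot("side"); cv2.imwrite("pics/side8.png",cv2.resize(im[110:270,175:325,::-1],None,fx=3.7,fy=3.7,interpolation=cv2.INTER_CUBIC))
im=imaging.snapshot("scene"); cv2.imwrite("pics/scene8f.png",im[:,:,::-1]); cv2.imwrite("pics/scene8.png",cv2.resize(im[150:295,180:335,::-1],None,fx=4,fy=4,interpolation=cv2.INTER_CUBIC))
plan([s["eef_pos"]])
a=cam("scene");b=cam("side")
for z in (.236,.240,.276): print(z,((proj(a,[.617,.036,z])-[180,150])*4).round(),((proj(b,[.617,.036,z])-[175,110])*3.7).round())
E
```

```text
t 26.625 pos [0.5695 0.0497 0.3725] F [0.37 0.76 0.26] w -0.002
[[0.0023, 0.0009, -0.0008, 0.0]]
0.236 [315.  97.] [306. 227.]
0.24 [315.  93.] [306. 224.]
0.276 [316.  50.] [305. 196.]
```

View pics/side8.png

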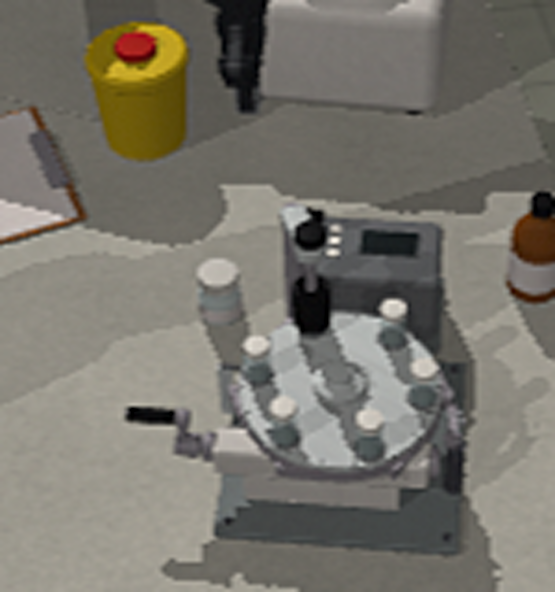

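View pics/scene8.png

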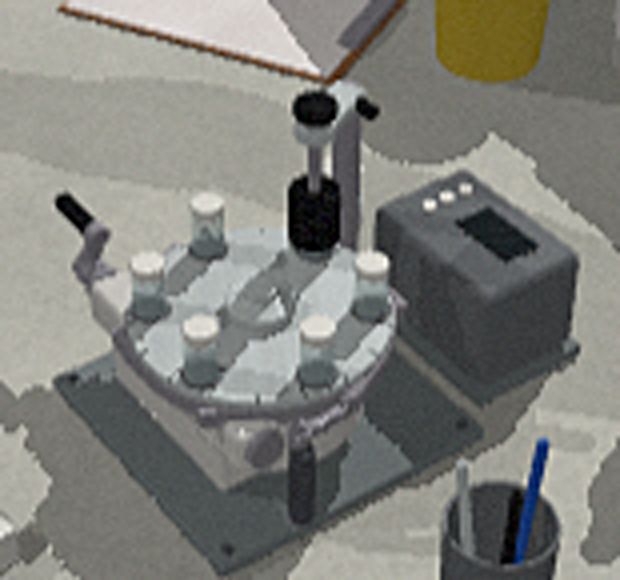

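View pics/wrist8.png

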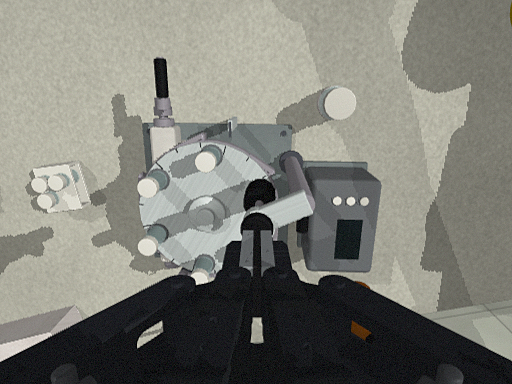

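The knob top sits at about (315,100) in the zoomed scene view, against (315,97) predicted for fully home. The deck, handle and bystanders are unmoved and the arm is clear. Letting it settle, then handing in.

Emit:
jog_arm:
  commands:
    - [[0, 0, 0, 0], [0, 0, 0, 0], [0, 0, 0, 0]]

```text
time_s: 27.0
eef_pos: [0.5709, 0.0491, 0.3713]
ee_rot: [[-0.971, 0.239, 0.005], [0.239, 0.97, -0.041], [-0.015, -0.038, -0.999]]
contact_force: [1.0, -0.6, 0.6]
width: -0.002
```

```bash
python3 -c "
from rig import workorder; print(workorder.finish_job())"
```

```text
the job is handed in; nothing more can be done
None
```

I wound the crank on a little over three turns until the pawl dropped in. I then wound back until the tooth bore on the pawl, let go, and pushed the shroud fully down. I handed the job in at 27.0 s with the arm clear; it reported no verdict.

- **Pawl and deck:** the camera showed the tooth past the pawl's end before I wound back. After I let go, the deck was at its starting phase again, one station on, and the caps lay within about 2 px of where they should be.
- **Winding-back force:** it held steady at 9.0 N at the handle, with one 10.6 N reading just before. I could not pin down the handle's angle. If the camera's angle is right, the steady value is nearer 8 N. Both are inside the 7–11 N range.
- **After release:** by camera the handle sat about 0.1 rad (3 mm) further back towards unloaded than the gripper had measured while holding it. It either sprang back that far or the fingers gave a little. I did not check the bearing force again after letting go.
- **Shroud:** it slid down with about 4–5 N and stopped with the knob top at 236 mm, which is fully home. The last reading at the stop was 21.6 N, just over the roughly 20 N asked for, and I lifted off straight away. The final pictures show it still down.
- **Bystanders:** the rack, jar and tub look undisturbed. The dish was not in the last close-up views I checked, but the arm did not work near it.

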